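# Burn-in check of LED cartridge lamps

## Task

Stand every LED lamp from the desk upright and fully home in a socket of the lamp tester, and only then throw the isolator toggle over to on. Pull the push-pull knob straight out to its on detent, let go of it and leave it out for two seconds with the lamps in their sockets, then push it fully in again and throw the isolator back to off. Finally move every lamp into a hole of the plywood storage rack, upright and fully down, and leave the tape, screwdriver and calliper on the desk where they are.

Things in the scene. Friction and masses are not known exactly. Their poses are not given: they have to be found in the camera images.
- lamp0: LED cartridge lamp, round, standing upright, 116 mm tall, 180 g, heavy at the foot: an aluminium foot 50 mm in diameter from 0 to 38 mm, a white neck 34 mm in diameter from 38 to 88 mm (the place to grip) and a white head 54 mm in diameter from 88 to 116 mm. All lamps are alike. Origin at the centre of its underside, z up along its axis. Starts standing on the desk. Two or three are present (None if absent).
- lamp1: LED cartridge lamp, round, standing upright, 116 mm tall, 180 g, heavy at the foot: an aluminium foot 50 mm in diameter from 0 to 38 mm, a white neck 34 mm in diameter from 38 to 88 mm (the place to grip) and a white head 54 mm in diameter from 88 to 116 mm. All lamps are alike. Origin at the centre of its underside, z up along its axis. Starts standing on the desk. Two or three are present (None if absent).
- lamp2: LED cartridge lamp, round, standing upright, 116 mm tall, 180 g, heavy at the foot: an aluminium foot 50 mm in diameter from 0 to 38 mm, a white neck 34 mm in diameter from 38 to 88 mm (the place to grip) and a white head 54 mm in diameter from 88 to 116 mm. All lamps are alike. Origin at the centre of its underside, z up along its axis. Starts standing on the desk. Two or three are present (None if absent).
- tester: lamp tester, fixed: a grey block 220 (x) x 85 (y) x 45 mm high with three round sockets in a row along its x axis (72 mm apart), and at its +x end a finned aluminium housing 50 mm long, 52 mm high. Origin at the centre of the block's underside. It may be on the left or the right of the desk.
- tester_hole0 (a point): centre of a tester socket's mouth, on the block's top face 45 mm above the desk; the socket is 56 mm in diameter and 35 mm deep, so its floor is 10 mm above the desk, with a small chamfer
- tester_hole1 (a point): centre of a tester socket's mouth, on the block's top face 45 mm above the desk; the socket is 56 mm in diameter and 35 mm deep, so its floor is 10 mm above the desk, with a small chamfer
- tester_hole2 (a point): centre of a tester socket's mouth, on the block's top face 45 mm above the desk; the socket is 56 mm in diameter and 35 mm deep, so its floor is 10 mm above the desk, with a small chamfer
- rack: storage rack, fixed: a plain plywood block 292 (x) x 85 (y) x 45 mm high with four round holes in a row along its x axis (72 mm apart). Origin at the centre of its underside. It is on the other side of the desk from the tester.
- rack_hole0 (a point): centre of a rack hole's mouth, on the block's top face 45 mm above the desk; the hole is 56 mm in diameter and 35 mm deep, floor 10 mm above the desk
- rack_hole1 (a point): centre of a rack hole's mouth, on the block's top face 45 mm above the desk; the hole is 56 mm in diameter and 35 mm deep, floor 10 mm above the desk
- rack_hole2 (a point): centre of a rack hole's mouth, on the block's top face 45 mm above the desk; the hole is 56 mm in diameter and 35 mm deep, floor 10 mm above the desk
- rack_hole3 (a point): centre of a rack hole's mouth, on the block's top face 45 mm above the desk; the hole is 56 mm in diameter and 35 mm deep, floor 10 mm above the desk
- switchbox: switch box, fixed: grey steel box 110 (x) x 260 (y) x 80 mm high, its front (-x) face towards the robot. Origin at the centre of its underside. The knob is on its front face at y = -75 mm, 52 mm above the desk; the isolator toggle is on its top at x = +5 mm, y = +85 mm.
- knob (a joint): travel of the push-pull knob in m: 0 fully in (off), 0.024 fully out (on). It slides straight along the switch box's -x direction and snaps to one of the two ends, which hold by themselves; about 6 to 7 N at most to pull out or push in, the snap-over point at 0.012.
- knob_grip (a point): centre of the black knob head, on its axis; moves with the knob. The head is a disc 36 mm in diameter and 20 mm thick with its axis along the switch box's x, on a 12 mm shaft; with the knob in there are 30 mm between the head's back and the box. 52 mm above the desk, 28 mm below the box's top.
- isolator (a joint): angle of the isolator toggle in rad: 0 off (leaning 0.5 rad from upright towards the box's -x, the robot's side), 1.0 on (leaning 0.5 rad towards +x, away from the robot). It snaps over at 0.5 to the nearer end and stays; about 0.25 N m at most.
- isolator_tip (a point): middle of the toggle's upper end; the toggle is a black flat bar 72 mm long, 12 mm thick, 22 mm wide along the box's y
- isolator_hinge (a point): the toggle's hinge, 84 mm above the desk; its axis lies along the box's y
- tape: bystander: roll of blue tape, 100 mm in diameter, 24 mm high, lying flat beyond the switch box
- screwdriver: bystander: screwdriver 200 mm long, lying beyond the switch box
- caliper: bystander: steel calliper 200 mm long, lying beyond the switch box
Not all that is in view belongs to the job. Leave any yellow look-alike of the lamp1 alone. Leave any purple look-alike of the lamp2 alone.

How it is judged:
By the outcome, as a careful person would: the job done as asked, in the order asked, and still so for the second after the job is handed in, with the robot touching nothing.
Of lamp0, lamp1, lamp2 only 2 to 3 are there at a start; the rules pass over those that are not, and their reading is None.
At some moment in a run one of lamp0, lamp1, lamp2 may be knocked a few centimetres aside while the robot is not near it.
Once in a run the grip may slacken for a moment while it holds something.
It also fails if it takes over 210 s, if anything falls off the work surface, if the arm or the gripper's body presses on something with over 40 N, if the wrist force passes 120 N, or if a joint passes its speed limit or range.

## Robot

A 6-joint arm with a two-finger parallel gripper is mounted at the origin on the work surface. World frame = base frame: x ahead of the robot, y to its left, z up, the work surface at z = 0. Lengths are in m, angles in degrees, forces in N, time in s.
With the tool pointing down it reaches from about 0.375 to 0.9 m from the base axis. Payload 3.1 kg.
Tool frame: the origin (TCP) lies at the very end of the fingers, on their centre line; the grasp point (between the pads) lies 19 mm behind it; z points along the fingers, y is the line along which they close (so a half turn about z gives the same grasp; the last joint's range is limited). The gripper opens to 87 mm and grips with 3 to 60 N. Pads are 19 mm wide; open, the fingers measure 117 mm over their backs; the gripper's body (75 mm by 190 mm) begins 51 mm behind the grasp point.
Start: joints at [61.392, 30.224, 82.088, -0, 67.689, -10.227], TCP at [0.197, 0.593, 0.223] pointing down, gripper open.
Joint ranges: [-176.69, 176.69], [-43.24, 126.21], [12.49, 139.97], [-82, 262], [0, 151.66], [-163.58, 163.58]. Speed limits (degrees/s): [159.86, 159.86, 180, 180, 180, 180].

## Interface

Orientations are given as a 3x3 rotation matrix whose columns are the frame's x, y, z axes.
In Python, from rig import * gives the robot as it stands.
- The arm moves only by the tool jog_arm, never from a script. Its arguments are lists of equal length, an entry for each row: "delta_pos": the shift along the world's x, y, z in cm, a list of three; "turn": the turn about the world's z in degrees; "grip": the closure, from 0 (fully open) to 1 (shut). In form: {"delta_pos": [[x, y, z], ...], "turn": [turn, ...], "grip": [grip, ...]}. A call has 1 to 12 rows; each row is the pose to reach, as a shift and turn from the pose commanded when the call began; what a row does not reach only later rows make up. A row lasts 1/8 s, in which the tool goes at most 62.5 mm and 10.7 degrees, less where a joint would pass 70% of its speed; a pose out of reach is approached as far as the arm can. A call with a gripper value outside its range is refused whole. The fingers move at their own pace and stop on an object; the grip force is fixed at half the most. Time passes only in rows, so rows that repeat a pose let the fingers close. It gives the time, the measured TCP pose, the force, the opening and the grip force at its end, in the units of the state.
- read_state(): the state, without advancing time (a new reading comes with each control period).
- capture(name): name is "side" or "top"; returns a dict with "color" (384x512x3 uint8, blue, green, red), "fovy" (degrees; the focal length in pixels is half the picture's height over the tangent of half this angle, whatever the lens; pixels are square), "cx", "cy" (the principal point, pixels), "camera_from_world" (4x4, takes a point from world to camera coordinates). Camera axes: x right, y up, looking along -z (the intrinsics and any distortion apply to the point x, -y, -z); pixel columns grow to the right and rows downward; lengths in m; the calibration is good to about 2 mm. A picture is of the moment at which its call begins. There is no depth.
- hand_in(): hands the job in; it is judged then, once.
The state is a dict: "time_s": time; "joint_positions": joint angles; "qvel": joint speeds; "tau": joint torques, N m; "position": TCP position; "tcp_rot": TCP orientation; "force": force on the tool from outside, world axes, zero at the start; "moment": the same for the moment, N m; "opening": opening from 0.0 (shut) to 1.0 (fully open); "grasp_force": force on a finger pad.
Only numpy, scipy, OpenCV 4.12 (cv2) and the standard library are available. Lean on these libraries where they do the work, as an engineer would, in place of code of your own. Each camera call takes 0.05 s, during which the arm holds its last target. There are 200 camera calls.

## Working session

There is one attempt and no reset: what is moved stays moved. The work goes in short steps, Python scripts to look and compute and a tool call to move; the robot and the scene stay as the last step left them, time stands still between calls to the robot, and variables do not carry over. Pictures are saved under pics/ and viewed, at most 14 in all, crops included, and the job is handed in when it is done.

Besides the shell and the picture viewer there is one more tool, called after ">>>" in YAML: its name, and indented under it one key for each argument. jog_arm: Moves the arm, as the interface text tells. Its arguments: {"type":"object","properties":{"delta_pos":{"type":"array"},"turn":{"type":"array"},"grip":{"type":"array"}},"required":["delta_pos","turn","grip"]}

```bash
mkdir -p pics; ls; cat > h.py <<'E'
from rig import *
import numpy as np, cv2
def snap(cam,name):
    c=capture(cam); cv2.imwrite(f'pics/{name}.png',c['color']); np.save(f'pics/{name}.npy',np.array({k:v for k,v in c.items()},dtype=object),allow_pickle=True); return c
def load(name): return np.load(f'pics/{name}.npy',allow_pickle=True).item()
def K(c):
    f=c['color'].shape[0]/2/np.tan(np.radians(c['fovy'])/2); return f
def proj(c,p):
    q=np.asarray(c['camera_from_world'])@np.r_[p,1]; f=K(c); return c['cx']+f*q[0]/-q[2], c['cy']+f*-q[1]/-q[2]
def ray(c,u,v):
    f=K(c); M=np.linalg.inv(c['camera_from_world']); d=M[:3,:3]@np.array([(u-c['cx'])/f,-(v-c['cy'])/f,-1]); return M[:3,3],d
def atz(c,u,v,z):
    o,d=ray(c,u,v); return o+d*(z-o[2])/d[2]
E
python3 - <<'E'
from h import *
for n in('top','side'):
    c=snap(n,n+'0'); print({k:v for k,v in c.items() if k!='color'})
s=read_state(); print(s['position'],s['tcp_rot'],s['force'],s['opening'])
a=cv2.imread('pics/top0.png'); b=cv2.imread('pics/side0.png')
E
```

```text
pics
{'fovy': 56.28241801325129, 'cx': 257.87466465653046, 'cy': 186.01219797838158, 'camera_from_world': array([[ 2.01482873e-02, -9.99797000e-01,  7.00339965e-05,
        -3.45671002e-02],
       [ 9.97078627e-01,  2.00986674e-02,  7.36902672e-02,
        -5.90003407e-01],
       [-7.36767157e-02, -1.41490327e-03,  9.97281174e-01,
        -1.08095381e+00],
       [ 0.00000000e+00,  0.00000000e+00,  0.00000000e+00,
         1.00000000e+00]])}
{'fovy': 54.474911813535186, 'cx': 254.48990213633218, 'cy': 189.53438940750817, 'camera_from_world': array([[-0.8920898 , -0.45178293, -0.00824479,  0.48073646],
       [ 0.32152401, -0.64748977,  0.69092642, -0.26260308],
       [-0.31748718,  0.61371751,  0.72287807, -0.85417127],
       [ 0.        ,  0.        ,  0.        ,  1.        ]])}
[0.19672272 0.59252664 0.22167776] [[-9.49002022e-01  3.15268596e-01 -9.34740204e-04]
 [ 3.15269793e-01  9.49000528e-01 -1.71909433e-03]
 [ 3.45092491e-04 -1.92611934e-03 -9.99998085e-01]] [0.1104427  0.41239665 0.21914155] 1.0008615057074592
```

View pics/top0.png

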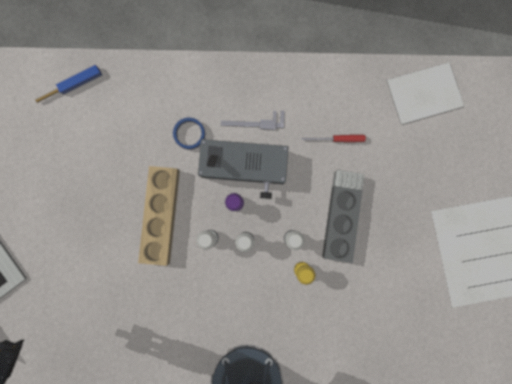

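View pics/side0.png

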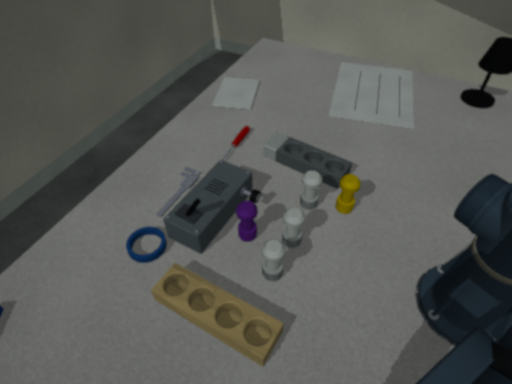

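The top picture shows three white lamps with heads near (207,239), (244,241) and (294,239). The purple look-alike is at (234,202) and the yellow one at (305,273). The rack is at (159,215), the tester at (344,217), the switch box at (243,162), the knob at (266,194) and the toggle at (214,156). I choose the three white lamps and check them in a close crop.

```bash
python3 - <<'E'
from h import *
a=cv2.imread('pics/top0.png')[130:290,135:375]; cv2.imwrite('pics/top0c.png',cv2.resize(a,None,fx=3.3,fy=3.3,interpolation=cv2.INTER_CUBIC))
E
```

```text
(no output)
```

View pics/top0c.png

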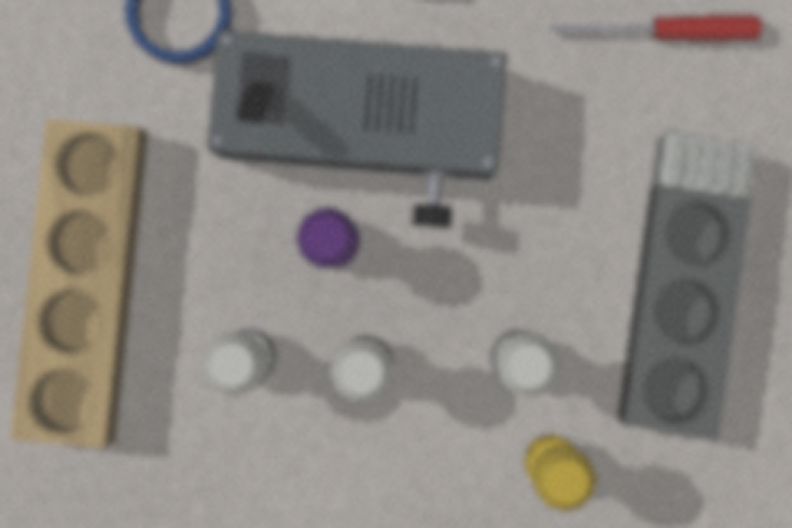

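```bash
cat > fit.py <<'E'
from h import *
from scipy.optimize import minimize
from scipy.ndimage import map_coordinates, gaussian_filter, sobel
def grad(c):
    g=c['color'].astype(float); m=0
    for k in range(3):
        s=gaussian_filter(g[...,k],0.8); m=m+np.hypot(sobel(s,0),sobel(s,1))
    return np.minimum(m,np.percentile(m,99.7))
def pv(c,P):
    M=np.asarray(c['camera_from_world']); q=P@M[:3,:3].T+M[:3,3]; f=K(c); return np.c_[c['cx']+f*q[:,0]/-q[:,2], c['cy']-f*q[:,1]/-q[:,2]]
def circ(x,y,z,r,n=60):
    t=np.linspace(0,2*np.pi,n,endpoint=False); return np.c_[x+r*np.cos(t),y+r*np.sin(t),np.full(n,z)]
def rect(x0,x1,y0,y1,z,n=80):
    t=np.linspace(.03,.97,n); o=np.ones(n)
    return np.vstack([np.c_[x0+(x1-x0)*t,y0*o,z*o],np.c_[x0+(x1-x0)*t,y1*o,z*o],np.c_[x0*o,y0+(y1-y0)*t,z*o],np.c_[x1*o,y0+(y1-y0)*t,z*o]])
def hullpts(uv,n=80):
    h=cv2.convexHull(uv.astype(np.float32))[:,0]; h=np.vstack([h,h[:1]]); d=np.r_[0,np.cumsum(np.hypot(*np.diff(h,axis=0).T))]
    t=np.linspace(0,d[-1],n,endpoint=False); return np.c_[np.interp(t,d,h[:,0]),np.interp(t,d,h[:,1])]
tester=np.vstack([rect(-.11,.11,-.0425,.0425,.045)]+[circ(a,0,.045,.028) for a in HO] ) if 0 else None
def place(P,p):
    c,s=np.cos(p[2]),np.sin(p[2]); return np.c_[p[0]+c*P[:,0]-s*P[:,1],p[1]+s*P[:,0]+c*P[:,1],P[:,2]]
def score(cs,gs,P,p,lamp=False):
    r=0
    for c,g in zip(cs,gs):
        uv=hullpts(pv(c,P+[p[0],p[1],0])) if lamp else pv(c,place(P,p))
        r-=map_coordinates(g,[uv[:,1],uv[:,0]],order=1).mean()
    return r
def fit(cs,P,p0,lamp=False,span=.012):
    gs=[grad(c) for c in cs]; gb=[gaussian_filter(g,1.5) for g in gs]
    n=2 if lamp else 3; p0=np.array(p0[:n],float)
    S=np.vstack([p0]+[p0+d for d in np.diag([span,span,.06][:n])])
    for G in(gb,gs):
        r=minimize(lambda p:score(cs,G,P,p,lamp),p0,method='Nelder-Mead',options=dict(initial_simplex=S-S[0]+p0,xatol=1e-5,fatol=1e-3)); p0=r.x; S=p0+(S-S[0])*.4
    return p0,r.fun
LAMP=np.vstack([circ(0,0,.116,.027),circ(0,0,.088,.027)])
RACK=np.vstack([rect(-.146,.146,-.0425,.0425,.045)]+[circ(a,0,.045,.028) for a in(-.108,-.036,.036,.108)])
BOX=rect(-.055,.055,-.13,.13,.08)
E
python3 - <<'E'
from fit import *
t,s=load('top0'),load('side0')
f=lambda u,v,z:atz(t,u/3.3+135,v/3.3+130,z)
r=np.array([f(*q,.045) for q in((85,163),(78,240),(68,320),(58,400))]);print('rack',r.round(4),np.linalg.norm(np.diff(r,axis=0),axis=1))
q=np.array([f(*q,.045) for q in((697,233),(687,310),(675,390))]);print('tester',q.round(4),np.linalg.norm(np.diff(q,axis=0),axis=1))
b=np.array([f(*q,.08) for q in((220,35),(505,55),(495,175),(212,150))]);print('box',b.round(4),np.linalg.norm(np.diff(b,axis=0),axis=1))
l=np.array([f(*q,.116) for q in((232,365),(358,372),(525,363))]);print('lamps',l.round(4))
ang=lambda d:np.arctan2(d[1],d[0])
for nm,cs in(('top',[t]),('side',[s]),('both',[t,s])):
    p,v=fit(cs,RACK,[*r.mean(0)[:2],ang(r[0]-r[3])]);print(nm,'rack',p.round(4),v)
    p,v=fit(cs,BOX,[*b.mean(0)[:2],ang(b[0]-b[1])-np.pi/2]);print(nm,'box',p.round(4),v)
    for x in l: p,v=fit(cs,LAMP,x,True);print(nm,'lamp',p.round(4),v)
E
```

```text
rack [[0.6029 0.2701 0.045 ]
 [0.5327 0.2736 0.045 ]
 [0.4603 0.2797 0.045 ]
 [0.3886 0.2858 0.045 ]] [0.07038438 0.07263157 0.0719162 ]
tester [[ 0.5503 -0.2884  0.045 ]
 [ 0.4805 -0.2795  0.045 ]
 [ 0.4087 -0.2689  0.045 ]] [0.0703622  0.07262294]
box [[ 0.7166  0.145   0.08  ]
 [ 0.7038 -0.1089  0.08  ]
 [ 0.5966 -0.1015  0.08  ]
 [ 0.6137  0.1488  0.08  ]] [0.25415423 0.10743363 0.25089468]
lamps [[ 0.4287  0.1201  0.116 ]
 [ 0.425   0.014   0.116 ]
 [ 0.4353 -0.1264  0.116 ]]
top rack [ 0.4961  0.2771 -0.0699] -218.32942414146933
top box [ 0.6568  0.0224 -0.0506] -265.5871043190233
top lamp [0.4312 0.1372] -133.00384522283343
top lamp [0.4334 0.0156] -189.21942294974983
top lamp [ 0.4402 -0.1223] -199.96516556983067
side rack [ 0.4952  0.2795 -0.0713] -147.44305665519042
side box [ 0.6579  0.0257 -0.0545] -181.42631893960512
side lamp [0.4427 0.1126] -116.8786451044572
side lamp [ 4.268e-01 -1.000e-04] -145.25301441393177
side lamp [ 0.4312 -0.1183] -216.9356330397603
both rack [ 0.4954  0.2783 -0.0701] -356.7617397833661
both box [ 0.6573  0.0232 -0.0519] -436.28130201938933
both lamp [0.4328 0.1116] -292.5085957881511
both lamp [0.4323 0.0121] -282.64615845593386
both lamp [ 0.43   -0.1191] -384.5400394129827
```

```bash
cat >> fit.py <<'E'
def sil(c,xy,z0=0):
    """outline of the whole lamp silhouette, in pixels"""
    m=np.zeros((384*4,512*4),np.uint8)
    for a,b,r in((0,.038,.025),(.038,.088,.017),(.088,.116,.027)):
        h=cv2.convexHull(pv(c,np.vstack([circ(*xy,z0+a,r),circ(*xy,z0+b,r)])).astype(np.float32))
        cv2.fillConvexPoly(m,np.round((h*4+1.5)*16).astype(np.int32),255,shift=4)
    k=cv2.findContours(m,cv2.RETR_EXTERNAL,cv2.CHAIN_APPROX_NONE)[0]
    return (max(k,key=len)[:,0]-1.5)/4
def fitlamp(cs,p0,z0=0,keep=lambda uv,c:uv):
    gs=[grad(c) for c in cs]; p0=np.array(p0[:2],float)
    def f(p):
        r=0
        for c,g in zip(cs,gs):
            uv=sil(c,p,z0); r-=map_coordinates(g,[uv[:,1],uv[:,0]],order=1).mean()
        return r
    for w,st in((.02,.004),(.004,.001)):
        d=np.arange(-w,w+1e-9,st); best=min(((f(p0+[a,b]),a,b) for a in d for b in d)); p0=p0+best[1:]
    return p0,best[0]
def overlay(c,curves,box,fx,name):
    x0,y0,x1,y1=box; im=cv2.resize(c['color'][y0:y1,x0:x1],None,fx=fx,fy=fx,interpolation=cv2.INTER_CUBIC)
    for uv,col in curves:
        for u,v in uv:
            q=((u-x0+.5)*fx,(v-y0+.5)*fx)
            if 0<=q[0]<im.shape[1] and 0<=q[1]<im.shape[0]: im[int(q[1]),int(q[0])]=col
    cv2.imwrite(f'pics/{name}.png',im)
TEST=np.vstack([rect(-.11,.11,-.0425,.0425,.045)]+[circ(a,0,.045,.028) for a in(-.072,0,.072)])
E
python3 - <<'E'
from fit import *
t,s=load('top0'),load('side0')
L=[]
for x in((.433,.116),(.43,.012),(.432,-.12)):
    for nm,cs in(('top',[t]),('side',[s]),('both',[t,s])):
        p,v=fitlamp(cs,x);print(nm,'lamp',p.round(4),v)
    L.append(p)
T=[]
for nm,cs in(('top',[t]),('side',[s]),('both',[t,s])):
    p,v=fit(cs,TEST,[.48,-.279,-.13]);print(nm,'tester',p.round(4),v)
R=np.array([.4954,.2783,-.0701]);B=np.array([.6573,.0232,-.0519])
def cv(c): return [(sil(c,l),(0,0,255)) for l in L]+[(pv(c,place(TEST,p)),(0,255,0)),(pv(c,place(RACK,R)),(0,255,0)),(pv(c,place(BOX,B)),(255,255,0))]
overlay(t,cv(t),(135,130,375,290),3.3,'ovt'); overlay(s,cv(s),(150,130,360,365),2.5,'ovs')
E
```

```text
top lamp [0.431 0.116] -150.84453885070585
side lamp [0.428 0.12 ] -126.50211689040054
both lamp [0.43  0.119] -268.44804649139235
top lamp [0.412 0.017] -181.60133343009772
side lamp [0.427 0.01 ] -124.23373021226419
both lamp [0.43  0.012] -289.7603930970222
top lamp [ 0.428 -0.121] -164.28822073214855
side lamp [ 0.43  -0.118] -193.3932918713063
both lamp [ 0.43  -0.119] -352.97613031302035
top tester [ 0.4818 -0.2715 -0.1463] -228.13261807835295
side tester [ 0.4765 -0.277  -0.1382] -169.24809726065237
both tester [ 0.4798 -0.2735 -0.1377] -365.1772580302751
```

View pics/ovt.png

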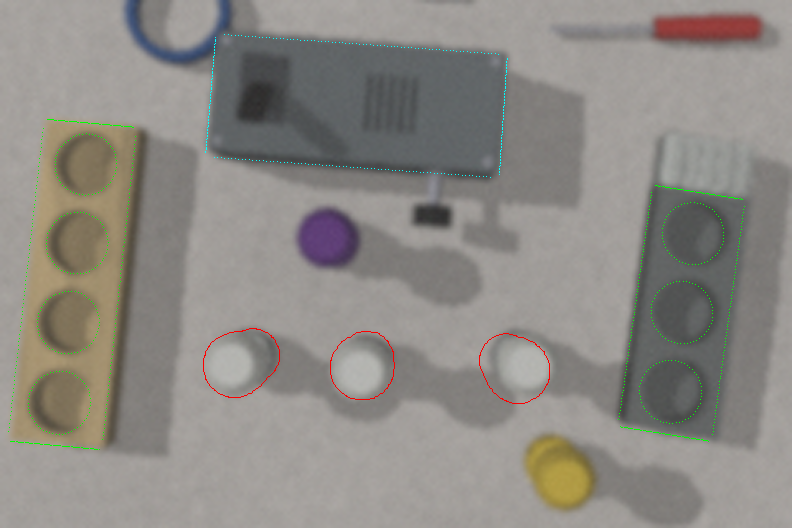

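View pics/ovs.png

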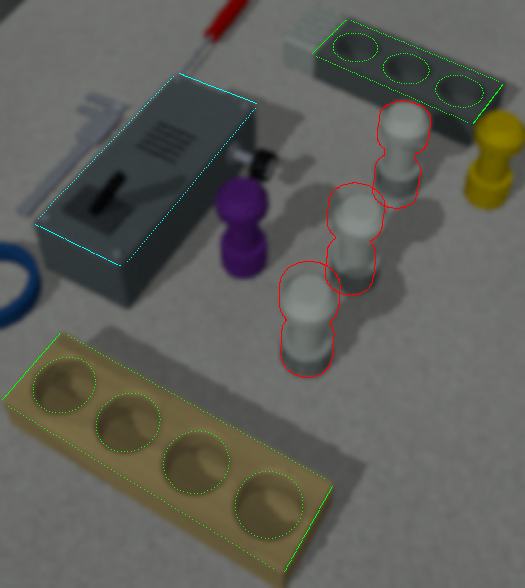

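Overlays: the rack and the switch box fit well. The tester outline in the top view sits about 4 px left of the drawn holes, so I refit it by its holes. The lamp heads look domed, so I use a rounded head.

```bash
sed -i 's/for a,b,r in((0,.038,.025),(.038,.088,.017),(.088,.116,.027)):/for a,b,r in((0,.038,.025),(.038,.088,.017),(.090,.108,.027),(.09,.116,.02)):/' fit.py; python3 - <<'E'
from fit import *
t,s=load('top0'),load('side0')
H=np.vstack([circ(a,0,.045,.028) for a in(-.072,0,.072)])
H2=np.vstack([H,rect(-.11,.11,-.0425,.0425,.045)[:80],rect(-.11,.11,-.0425,.0425,.045)[160:240]]) 
for P in(H,H2,TEST):
  for nm,cs in(('top',[t]),('side',[s]),('both',[t,s])):
    p,v=fit(cs,P,[.48,-.279,-.135],span=.004);print(nm,'tester',p.round(4),v)
for x in((.43,.119),(.43,.012),(.43,-.119)):
  print(x)
  for nm,cs in(('top',[t]),('side',[s]),('both',[t,s])):
    p,v=fitlamp(cs,x);print(nm,p.round(4),v)
for u,v in((234,202),(305,273)):
    x=atz(t,u,v,.11); print(x,[fitlamp(cs,x)[0] for cs in([t],[s],[t,s])])
# white blob centroids in the top view
w=(t['color'].min(2)>165).astype(np.uint8); n,_,st,ce=cv2.connectedComponentsWithStats(w)
for i in range(1,n):
    if 60<st[i][4]<900 and 190<ce[i][0]<310 and 220<ce[i][1]<255: print('white',st[i],ce[i],atz(t,*ce[i],.112).round(4))
E
```

```text
top tester [ 0.4801 -0.2789 -0.1358] -118.2654561290774
side tester [ 0.4875 -0.2988 -0.1351] -143.81475647725054
both tester [ 0.4792 -0.2785 -0.1395] -207.40870516099653
top tester [ 0.4801 -0.2791 -0.1412] -187.97659718688845
side tester [ 0.4722 -0.2768 -0.1467] -174.0410173657322
both tester [ 0.4791 -0.2788 -0.1365] -342.1471936040839
top tester [ 0.4818 -0.2715 -0.1464] -228.13259982109892
side tester [ 0.4765 -0.277  -0.1379] -169.24818697445184
both tester [ 0.4798 -0.2735 -0.1377] -365.17730976544556
(0.43, 0.119)
top [0.431 0.116] -155.93685833648476
side [0.429 0.12 ] -133.4460198701137
both [0.43  0.119] -281.1637649013761
(0.43, 0.012)
top [0.431 0.018] -188.05918832439286
side [0.426 0.007] -124.45986207106768
both [0.431 0.015] -300.77045804142506
(0.43, -0.119)
top [ 0.44  -0.124] -175.4886029562428
side [ 0.433 -0.127] -200.79452570016204
both [ 0.43  -0.123] -350.0746152126386
[0.53756795 0.04351705 0.11      ] [array([0.53856795, 0.04451705]), array([0.53756795, 0.04551705]), array([0.53856795, 0.04451705])]
[ 0.34462553 -0.15845998  0.11      ] [array([ 0.33962553, -0.16145998]), array([ 0.33662553, -0.15945998]), array([ 0.33762553, -0.16145998])]
white [198 235  13  12 116] [204.02586207 240.18965517] [0.4294 0.1243 0.112 ]
white [288 235  13  12 118] [294.39830508 240.52542373] [ 0.4336 -0.1277  0.112 ]
white [238 237  12  12 117] [243.39316239 242.39316239] [0.4255 0.0144 0.112 ]
```

>>> jog_arm:
  delta_pos:
    - [25,-39,0]
    - [25,-39,0]
    - [25,-39,0]
    - [25,-39,0]
    - [25,-39,0]
    - [25,-39,0]
    - [25,-39,0]
    - [25,-39,0]
    - [23.5,-71.7,0]
    - [23.5,-71.7,0]
    - [23.5,-71.7,0]
    - [23.5,-71.7,0]
  turn: [-79.6,-79.6,-79.6,-79.6,-79.6,-79.6,-79.6,-79.6,-79.6,-79.6,-79.6,-79.6]
  grip: [0,0,0,0,0,0,0,0,0,0,0,0]

```text
time_s: 1.6
position: [0.4352, -0.0485, 0.2225]
tcp_rot: [[0.139, 0.99, 0.0], [0.99, -0.139, 0.0], [0.0, 0.0, -1.0]]
force: [1.7, -0.2, 0.7]
opening: 1.001
grasp_force: 0.0
```

>>> jog_arm:
  delta_pos:
    - [0,0,0]
    - [0,0,0]
  turn: [0,0]
  grip: [0,0]

```text
time_s: 1.85
position: [0.435, -0.0464, 0.2223]
tcp_rot: [[0.14, 0.99, -0.001], [0.99, -0.14, 0.001], [0.001, -0.001, -1.0]]
force: [-0.0, 0.9, -0.4]
opening: 1.0
grasp_force: 0.0
```

>>> jog_arm:
  delta_pos:
    - [-0.3,-7.8,0]
    - [-0.3,-7.8,0]
    - [-0.3,-7.8,-6]
    - [-0.3,-7.8,-12]
    - [-0.3,-7.8,-16.9]
    - [-0.3,-7.8,-16.9]
    - [-0.3,-7.8,-16.9]
    - [-0.3,-7.8,-16.9]
    - [-0.3,-7.8,-16.9]
    - [-0.3,-7.8,-16.9]
    - [-0.3,-7.8,-16.9]
  turn: [0,0,0,0,0,0,0,0,0,0,0]
  grip: [0,0,0,0,0,0,1,1,1,1,1]

```text
time_s: 3.22
position: [0.4335, -0.1252, 0.0546]
tcp_rot: [[0.139, 0.99, 0.003], [0.99, -0.139, -0.001], [-0.001, 0.003, -1.0]]
force: [1.6, -0.4, 7.3]
opening: 0.603
grasp_force: 30.0
```

```bash
python3 - <<'E'
from h import *
c=snap('side','s1'); print(read_state()['opening'],read_state()['grasp_force'])
cv2.imwrite('pics/s1c.png',cv2.resize(c['color'][90:270,220:400],None,fx=3,fy=3,interpolation=cv2.INTER_CUBIC))
E
```

```text
0.6039631298642373 30.033667964953565
```

View pics/s1c.png

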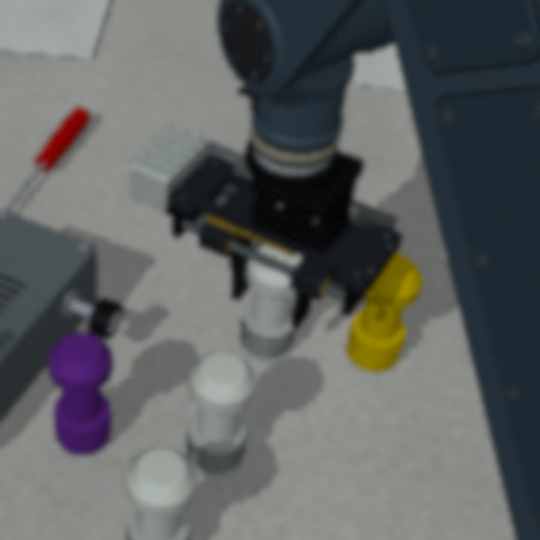

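The picture shows lamp C upright between the fingers at crop (268,310). The opening of 52 mm means that the pads' upper ends are on the head, not the neck. I open, go 5 mm lower and close again.

>>> jog_arm:
  delta_pos:
    - [0,0,0]
    - [0,0,0]
    - [0,0,0]
    - [0,0,-0.5]
    - [0,0,-0.5]
    - [0,0,-0.5]
    - [0,0,-0.5]
    - [0,0,-0.5]
    - [0,0,-0.5]
    - [0,0,-0.5]
    - [0,0,-0.5]
  turn: [0,0,0,0,0,0,0,0,0,0,0]
  grip: [0,0,0,0,0,1,1,1,1,1,1]

```text
time_s: 4.65
position: [0.433, -0.1248, 0.0487]
tcp_rot: [[0.139, 0.99, 0.001], [0.99, -0.139, -0.0], [-0.0, 0.001, -1.0]]
force: [1.5, -0.0, -0.2]
opening: 0.606
grasp_force: 30.0
```

>>> jog_arm:
  delta_pos:
    - [0,0,3]
    - [0,0,6]
    - [0,0,8]
    - [0,0,8]
  turn: [0,0,0,0]
  grip: [1,1,1,1]

```text
time_s: 5.15
position: [0.433, -0.1248, 0.1294]
tcp_rot: [[0.139, 0.99, 0.002], [0.99, -0.139, -0.001], [-0.001, 0.002, -1.0]]
force: [-0.2, -0.5, -1.7]
opening: 0.604
grasp_force: 30.0
```

```bash
python3 - <<'E'
from h import *
c=snap('side','s2')
cv2.imwrite('pics/s2c.png',cv2.resize(c['color'][100:230,250:380],None,fx=4.5,fy=4.5,interpolation=cv2.INTER_CUBIC))
E
```

```text
(no output)
```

View pics/s2c.png

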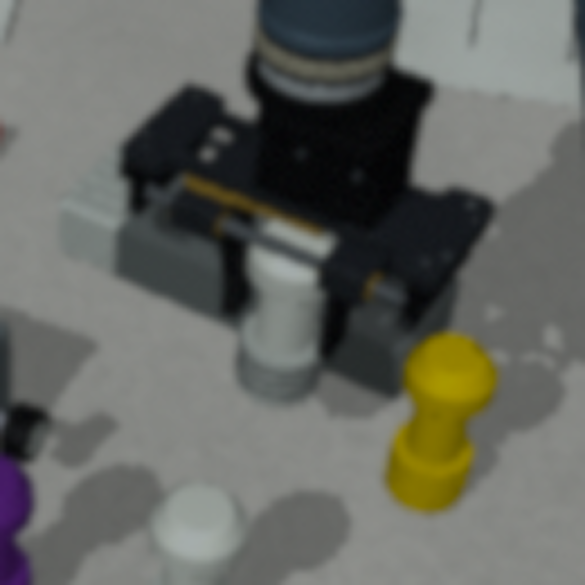

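```bash
python3 - <<'E'
from fit import *
c=load('s2'); s=read_state(); p=np.array(s['position']); y=s['tcp_rot'][:,1]
x0,y0,f=270,120,8
im=cv2.resize(c['color'][y0:y0+75,x0:x0+95],None,fx=f,fy=f,interpolation=cv2.INTER_CUBIC)
im=cv2.convertScaleAbs(im,alpha=1.6,beta=20)
for gap,col in((.034,(0,0,255)),(.0526,(0,255,0))):
    for sg in(1,-1):
        for o in(gap/2,gap/2+.015):
            a,b=[pv(c,(p+sg*o*y+[0,0,h])[None])[0] for h in(0,.038)]
            q=lambda a:(int((a[0]-x0+.5)*f),int((a[1]-y0+.5)*f))
            cv2.line(im,q(a),q(b),col,1)
for uv in[sil(c,p[:2],p[2]-.0487)]:
    for u,v in uv: cv2.circle(im,(int((u-x0+.5)*f),int((v-y0+.5)*f)),0,(255,0,255),-1)
cv2.imwrite('pics/s2d.png',im)
E
```

```text
(no output)
```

View pics/s2d.png

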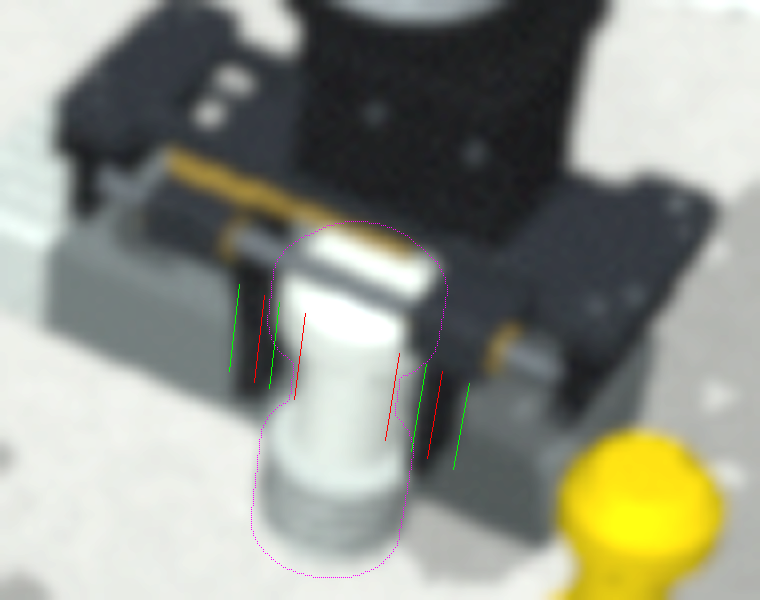

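The overlay shows that the fingers really stand 52.6 mm apart: their upper part bears on the 54 mm head, as any vertical grasp must. From now on I grip the head squarely with the pads (TCP about 83 mm above the lamp's foot). I set the lamp down, turn 90° to centre the other axis and regrip.

>>> jog_arm:
  delta_pos:
    - [0,0,-5]
    - [0,0,-8]
    - [0,0,-8]
    - [0,0,-8]
    - [0,0,-8]
    - [0,0,-4.6]
    - [0,0,-4.6]
    - [0,0,-4.6]
    - [0,0,-4.6]
    - [0,0,-4.6]
    - [0,0,-4.6]
    - [0,0,-4.6]
  turn: [0,0,0,0,0,10,20,30,40,50,60,70]
  grip: [1,1,1,0,0,0,0,0,0,0,0,0]

```text
time_s: 6.7
position: [0.4326, -0.1246, 0.0829]
tcp_rot: [[-0.886, 0.464, 0.001], [0.464, 0.886, -0.0], [-0.001, -0.0, -1.0]]
force: [-0.7, 0.2, 0.2]
opening: 0.997
grasp_force: 0.0
```

>>> jog_arm:
  delta_pos:
    - [0,0,0]
    - [0,0,0]
    - [0,0,0]
    - [0,0,0]
    - [0,0,0]
    - [0,0,0]
    - [0,0,6]
    - [0,0,12]
    - [0,0,14]
    - [0,0,14]
  turn: [10,20,20,20,20,20,20,20,20,20]
  grip: [0,0,1,1,1,1,1,1,1,1]

```text
time_s: 7.95
position: [0.4332, -0.1249, 0.2237]
tcp_rot: [[-0.99, 0.139, 0.003], [0.139, 0.99, -0.002], [-0.003, -0.001, -1.0]]
force: [-0.8, 0.2, -1.8]
opening: 0.607
grasp_force: 30.0
```

>>> jog_arm:
  delta_pos:
    - [5,-7,0]
    - [10,-14,0]
    - [11.8,-16.4,0]
    - [11.8,-16.4,-4]
    - [11.8,-16.4,-8]
    - [11.8,-16.4,-8.9]
    - [11.8,-16.4,-9.3]
    - [11.8,-16.4,-9.7]
    - [11.8,-16.4,-10.1]
    - [11.8,-16.4,-10.5]
  turn: [0,0,0,0,0,0,0,0,0,0]
  grip: [1,1,1,1,1,1,1,1,1,1]

```text
time_s: 9.2
position: [0.5523, -0.2886, 0.1208]
tcp_rot: [[-0.99, 0.139, 0.005], [0.139, 0.99, -0.002], [-0.005, -0.001, -1.0]]
force: [0.9, 2.2, -0.1]
opening: 0.603
grasp_force: 30.0
```

>>> jog_arm:
  delta_pos:
    - [0,0,-0.5]
    - [0,0,-1]
    - [0,0,-1.5]
    - [0,0,-2]
    - [0,0,-2.3]
    - [0,0,-2.5]
    - [0,0,-2.5]
  turn: [0,0,0,0,0,0,0]
  grip: [1,1,1,1,1,1,1]

```text
time_s: 10.07
position: [0.5511, -0.2887, 0.0933]
tcp_rot: [[-0.99, 0.139, 0.001], [0.139, 0.99, -0.0], [-0.001, 0.0, -1.0]]
force: [0.3, 3.5, 3.3]
opening: 0.607
grasp_force: 30.0
```

>>> jog_arm:
  delta_pos:
    - [0,0,0]
    - [0,0,0]
    - [0,0,0]
    - [0,0,5]
    - [0,0,11]
    - [0,0,14]
    - [0,0,14]
  turn: [0,0,0,0,0,0,0]
  grip: [0,0,0,0,0,0,0]

```text
time_s: 10.95
position: [0.552, -0.29, 0.2356]
tcp_rot: [[-0.99, 0.139, 0.005], [0.139, 0.99, -0.005], [-0.006, -0.004, -1.0]]
force: [0.2, -0.5, -0.4]
opening: 1.0
grasp_force: 0.0
```

```bash
cat > look.py <<'E'
from fit import *
import sys
n=sys.argv[1]; t=snap('top',n+'t'); s=snap('side',n+'s')
def blobs(t,z=.112,thr=165):
    w=(t['color'].min(2)>thr).astype(np.uint8); k,_,st,ce=cv2.connectedComponentsWithStats(w)
    for i in range(1,k):
        if 40<st[i][4]<400 and 130<ce[i][0]<380 and 130<ce[i][1]<290: print('white',st[i],ce[i].round(1),atz(t,*ce[i],z).round(4))
blobs(t)
E
python3 look.py a; python3 - <<'E'
from fit import *
t,s=load('at'),load('as')
for x in((.43,.119),(.43,.014)): print([fitlamp(cs,x) for cs in([t],[s],[t,s])])
p,v=fitlamp([t],(.551,-.2886),.01); print(p)
E
```

```text
white [185 125  16  19 211] [192.6 134.5] [0.7275 0.1663 0.112 ]
[(array([0.431, 0.116]), np.float64(-178.81685976661458)), (array([0.429, 0.12 ]), np.float64(-157.22656602854124)), (array([0.43 , 0.118]), np.float64(-325.43526394240655))]
[(array([0.431, 0.018]), np.float64(-214.27008277897255)), (array([0.427, 0.013]), np.float64(-139.54916395699254)), (array([0.431, 0.016]), np.float64(-345.92401161455564))]
[ 0.554  -0.2706]
```

>>> jog_arm:
  delta_pos:
    - [-4,6,0]
    - [-6,12,0]
    - [-8,18,0]
    - [-10,24,0]
    - [-12.1,30.3,0]
    - [-12.1,30.3,0]
    - [-12.1,30.3,-5]
    - [-12.1,30.3,-11]
    - [-12.1,30.3,-15.1]
    - [-12.1,30.3,-15.1]
    - [-12.1,30.3,-15.1]
    - [-12.1,30.3,-15.1]
  turn: [-10,-20,-30,-40,-50,-60,-70,-80,-90,-90,-90,-90]
  grip: [0,0,0,0,0,0,0,0,0,1,1,1]

```text
time_s: 12.55
position: [0.4306, 0.0141, 0.0829]
tcp_rot: [[0.137, 0.991, 0.003], [0.991, -0.137, -0.001], [-0.0, 0.003, -1.0]]
force: [0.3, 0.2, -0.2]
opening: 0.741
grasp_force: 0.0
```

>>> jog_arm:
  delta_pos:
    - [0,0,0]
    - [0,0,0]
    - [0,0,0]
    - [0,0,0]
    - [0,0,0]
    - [0,0,0]
    - [0,0,0]
    - [0,0,0]
    - [0,0,0]
    - [0,0,0]
    - [0,0,0]
    - [0,0,0]
  turn: [0,0,0,10,20,30,40,50,60,70,80,90]
  grip: [1,0,0,0,0,0,0,0,0,0,0,0]

```text
time_s: 14.05
position: [0.4299, 0.0143, 0.0817]
tcp_rot: [[-0.991, 0.133, 0.001], [0.133, 0.991, -0.0], [-0.001, -0.0, -1.0]]
force: [0.0, 0.0, -0.7]
opening: 0.999
grasp_force: 0.0
```

>>> jog_arm:
  delta_pos:
    - [0,0,0]
    - [0,0,0]
    - [0,0,0]
    - [0,0,0]
    - [0,0,0]
    - [0,0,6]
    - [0,0,12]
    - [0,0,14]
    - [0,0,14]
  turn: [0,0,0,0,0,0,0,0,0]
  grip: [0,1,1,1,1,1,1,1,1]

```text
time_s: 15.18
position: [0.4303, 0.0143, 0.2227]
tcp_rot: [[-0.99, 0.139, 0.004], [0.139, 0.99, -0.001], [-0.004, -0.0, -1.0]]
force: [0.4, -1.0, -1.6]
opening: 0.604
grasp_force: 30.0
```

>>> jog_arm:
  delta_pos:
    - [1,-6,0]
    - [2,-12,0]
    - [3,-18,0]
    - [4,-24,0]
    - [5,-29.2,0]
    - [5,-29.2,0]
    - [5,-29.2,-5]
    - [5,-29.2,-8.5]
    - [5,-29.2,-9.1]
    - [5,-29.2,-9.5]
    - [5,-29.2,-9.9]
    - [5,-29.2,-10.3]
  turn: [0,0,0,0,0,0,0,0,0,0,0,0]
  grip: [1,1,1,1,1,1,1,1,1,1,1,1]

```text
time_s: 16.68
position: [0.4856, -0.2811, 0.1238]
tcp_rot: [[-0.99, 0.139, 0.014], [0.139, 0.99, -0.01], [-0.015, -0.008, -1.0]]
force: [4.8, -2.1, 28.7]
opening: 0.607
grasp_force: 30.0
```

>>> jog_arm:
  delta_pos:
    - [0,0,1]
    - [0,0,1.5]
    - [0,0,1.5]
  turn: [0,0,0]
  grip: [1,1,1]

```text
time_s: 17.05
position: [0.4788, -0.2766, 0.133]
tcp_rot: [[-0.99, 0.139, -0.002], [0.139, 0.99, 0.002], [0.002, 0.001, -1.0]]
force: [0.2, 0.7, -2.0]
opening: 0.605
grasp_force: 30.0
```

```bash
python3 look.py b; python3 - <<'E'
from fit import *
from rig import *
s=read_state(); print(s['position'],s['force'],s['opening'])
t,sd=load('bt'),load('bs')
for x,z in((s['position'][:2],s['position'][2]-.0817),((.551,-.2886),.01)): print([fitlamp(cs,x,z) for cs in([sd],)])
x0,y0,f=255,110,6
im=cv2.resize(sd['color'][y0:y0+95,x0:x0+125],None,fx=f,fy=f,interpolation=cv2.INTER_CUBIC)
im=cv2.convertScaleAbs(im,alpha=1.5,beta=20)
for uv in(sil(sd,s['position'][:2],s['position'][2]-.0817),sil(sd,(.551,-.2886),.01),pv(sd,place(TEST,(.4797,-.2788,-.137)))):
    for u,v in uv: cv2.circle(im,(int((u-x0+.5)*f),int((v-y0+.5)*f)),0,(255,0,255),-1)
cv2.imwrite('pics/b1.png',im)
E
```

```text
white [186 125  15  19 204] [192.6 134.5] [0.7274 0.1661 0.112 ]
white [345 193  17  14 196] [352.7 199.6] [ 0.5511 -0.2901  0.112 ]
white [369 247  20  19 153] [378.4 255.2] [ 0.3979 -0.3616  0.112 ]
[ 0.47882113 -0.27680191  0.13269155] [-0.34002678 -0.13925182 -2.31735205] 0.6048078522499106
[(array([ 0.49982113, -0.26680191]), np.float64(-219.79152608521485))]
[(array([ 0.532 , -0.2756]), np.float64(-240.60096683376042))]
```

View pics/b1.png

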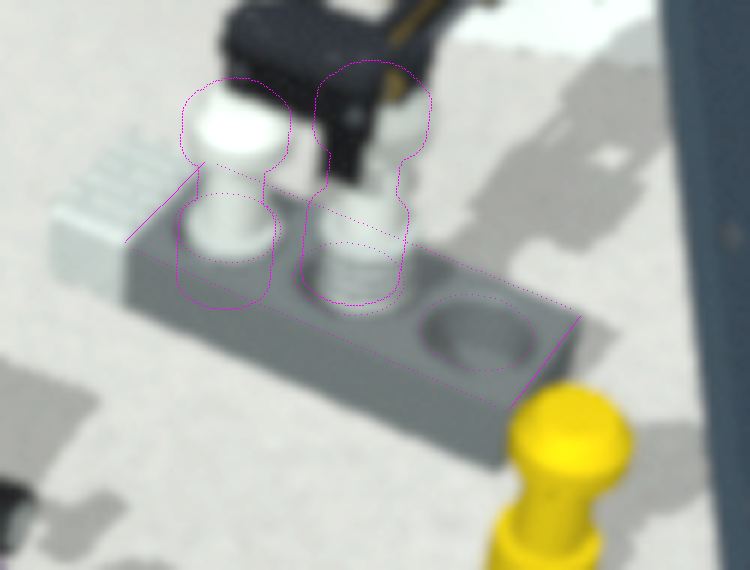

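The held lamp sits about 1.3 px (about 3 mm) towards −x of where I expected, and the force pushed the tool towards +x. The lamp in socket 2 looks fully home. I shift +3 mm in x and try again gently.

>>> jog_arm:
  delta_pos:
    - [0.3,-0.05,0]
    - [0.3,-0.05,-0.3]
    - [0.3,-0.05,-0.6]
    - [0.3,-0.05,-0.9]
    - [0.3,-0.05,-1.2]
    - [0.3,-0.05,-1.4]
  turn: [0,0,0,0,0,0]
  grip: [1,1,1,1,1,1]

```text
time_s: 17.9
position: [0.4859, -0.2802, 0.1238]
tcp_rot: [[-0.99, 0.14, 0.008], [0.14, 0.99, -0.005], [-0.009, -0.004, -1.0]]
force: [0.7, 0.6, 24.1]
opening: 0.604
grasp_force: 30.0
```

>>> jog_arm:
  delta_pos:
    - [0,0,1]
    - [0.2,0,0.6]
    - [0.2,0,0.35]
    - [0.1,0,0.35]
    - [0,0,0.35]
    - [-0.1,0,0.35]
    - [-0.2,0,0.35]
    - [-0.2,0,0.35]
  turn: [0,0,0,0,0,0,0,0]
  grip: [1,1,1,1,1,1,1,1]

```text
time_s: 18.9
position: [0.4823, -0.2786, 0.1246]
tcp_rot: [[-0.99, 0.14, 0.004], [0.14, 0.99, -0.001], [-0.004, -0.0, -1.0]]
force: [1.4, 1.5, 12.2]
opening: 0.608
grasp_force: 30.0
```

>>> jog_arm:
  delta_pos:
    - [-0.1,0,0]
    - [-0.2,0,0]
    - [-0.3,0,0]
    - [-0.4,0,0]
    - [-0.5,0,0]
    - [-0.5,0,0]
  turn: [0,0,0,0,0,0]
  grip: [1,1,1,1,1,1]

```text
time_s: 19.65
position: [0.4793, -0.2784, 0.1248]
tcp_rot: [[-0.99, 0.142, 0.008], [0.142, 0.99, -0.001], [-0.008, 0.0, -1.0]]
force: [4.3, 3.7, 11.6]
opening: 0.607
grasp_force: 30.0
```

Socket 2 had also pushed towards +y, which puts its wall contact about 3 mm off centre. The true sockets therefore lie about 3 mm further in +y.

>>> jog_arm:
  delta_pos:
    - [0,0,0.6]
    - [0.6,0.28,0.6]
    - [0.6,0.28,0.3]
    - [0.6,0.28,0]
    - [0.6,0.28,-0.2]
    - [0.6,0.28,-0.2]
  turn: [0,0,0,0,0,0]
  grip: [1,1,1,1,1,1]

```text
time_s: 20.4
position: [0.4834, -0.2766, 0.1244]
tcp_rot: [[-0.99, 0.14, 0.005], [0.14, 0.99, -0.003], [-0.005, -0.002, -1.0]]
force: [-1.5, 1.2, 21.1]
opening: 0.606
grasp_force: 30.0
```

Still blocked. I set lamp B back on the desk, centre it thoroughly in both axes, and use it as a check of the camera against the arm.

>>> jog_arm:
  delta_pos:
    - [0,0,5]
    - [-1,3,6]
    - [-3,9,6]
    - [-4.9,15,5]
    - [-4.9,15,2]
    - [-4.9,15,-2]
    - [-4.9,15,-3.4]
    - [-4.9,15,-3.8]
    - [-4.9,15,-3.8]
    - [-4.9,15,-3.8]
    - [-4.9,15,-3.8]
  turn: [0,0,0,0,0,0,0,0,0,0,0]
  grip: [1,1,1,1,1,1,1,1,1,0,0]

```text
time_s: 21.78
position: [0.433, -0.1256, 0.0834]
tcp_rot: [[-0.99, 0.139, 0.001], [0.139, 0.99, -0.001], [-0.001, -0.0, -1.0]]
force: [0.1, 0.6, -0.3]
opening: 0.755
grasp_force: 0.2
```

>>> jog_arm:
  delta_pos:
    - [0,0,0]
    - [0,0,0]
    - [0,0,0]
    - [0,0,0]
    - [0,0,0]
    - [0,0,0]
    - [0,0,0]
    - [0,0,0]
    - [0,0,0]
    - [0,0,0]
    - [0,0,0]
    - [0,0,0]
  turn: [0,-10,-20,-30,-40,-50,-60,-70,-80,-90,-90,-90]
  grip: [0,0,0,0,0,0,0,0,0,0,1,1]

```text
time_s: 23.28
position: [0.4326, -0.1254, 0.0831]
tcp_rot: [[0.136, 0.991, 0.0], [0.991, -0.136, -0.0], [-0.0, 0.0, -1.0]]
force: [1.4, -0.1, -0.1]
opening: 0.849
grasp_force: 0.0
```

>>> jog_arm:
  delta_pos:
    - [0,0,0]
    - [0,0,0]
    - [0,0,0]
    - [0,0,0]
  turn: [0,0,0,0]
  grip: [1,1,1,1]

```text
time_s: 23.78
position: [0.4322, -0.1251, 0.083]
tcp_rot: [[0.138, 0.99, -0.001], [0.99, -0.138, 0.0], [0.0, -0.001, -1.0]]
force: [-0.8, -1.0, 0.9]
opening: 0.606
grasp_force: 30.0
```

>>> jog_arm:
  delta_pos:
    - [0,0,0]
    - [0,0,0]
    - [0,0,0]
    - [0,0,0]
    - [0,0,0]
    - [0,0,0]
    - [0,0,0]
    - [0,0,0]
    - [0,0,0]
    - [0,0,0]
    - [0,0,0]
    - [0,0,0]
  turn: [0,0,0,10,20,30,40,50,60,70,80,90]
  grip: [0,0,0,0,0,0,0,0,0,0,0,0]

```text
time_s: 25.28
position: [0.433, -0.1256, 0.0831]
tcp_rot: [[-0.991, 0.133, 0.001], [0.133, 0.991, -0.0], [-0.001, -0.0, -1.0]]
force: [-1.2, 0.3, 0.1]
opening: 0.997
grasp_force: 0.0
```

>>> jog_arm:
  delta_pos:
    - [0,0,0]
    - [0,0,0]
    - [0,0,0]
    - [0,0,0]
    - [0,0,0]
    - [0,0,0]
    - [0,0,0]
  turn: [0,0,0,0,0,0,0]
  grip: [0,1,1,1,1,1,1]

```text
time_s: 26.15
position: [0.4325, -0.1251, 0.083]
tcp_rot: [[-0.99, 0.139, -0.0], [0.139, 0.99, 0.0], [0.0, 0.0, -1.0]]
force: [0.9, 1.6, -0.3]
opening: 0.604
grasp_force: 30.0
```

>>> jog_arm:
  delta_pos:
    - [0,0,0]
    - [0,0,0]
    - [0,0,0]
    - [0,0,5]
    - [0,0,10]
    - [6,0,14]
    - [12,-2,14]
    - [12,-8,14]
    - [12,-14,14]
    - [12,-14,14]
  turn: [0,0,0,0,0,0,0,0,0,0]
  grip: [0,0,0,0,0,0,0,0,0,0]

```text
time_s: 27.4
position: [0.5527, -0.2702, 0.2227]
tcp_rot: [[-0.99, 0.144, 0.001], [0.144, 0.99, -0.002], [-0.001, -0.002, -1.0]]
force: [0.1, 0.2, 0.5]
opening: 0.998
grasp_force: 0.0
```

```bash
python3 look.py c; python3 - <<'E'
from fit import *
t,s=load('ct'),load('cs')
print(read_state()['position'])
for x in((.432,-.125),(.43,.119)): print([fitlamp(cs,x) for cs in([t],[s],[t,s])])
E
```

```text
white [185 125  16  19 211] [192.6 134.5] [0.7275 0.1663 0.112 ]
white [347 193  10   7  60] [351.4 195.9] [ 0.5613 -0.2864  0.112 ]
[ 0.55187036 -0.2655567   0.22243074]
[(array([ 0.431, -0.112]), np.float64(-178.7980239132348)), (array([ 0.425, -0.117]), np.float64(-239.21747031319498)), (array([ 0.426, -0.114]), np.float64(-391.3455166103855))]
[(array([0.431, 0.116]), np.float64(-180.06700246657365)), (array([0.43 , 0.121]), np.float64(-145.63919609982008)), (array([0.43 , 0.119]), np.float64(-312.8270954580548))]
```

```bash
python3 - <<'E'
from fit import *
t,s=load('ct'),load('cs')
P=(.4325,-.1251)
overlay(t,[(sil(t,P),(0,0,255)),(sil(t,(.431,-.112)),(0,255,0)),(pv(t,place(TEST,(.4797,-.2788,-.137))),(255,0,255))],(270,180,370,270),6,'c1')
overlay(s,[(sil(s,P),(0,0,255)),(sil(s,(.425,-.117)),(0,255,0)),(pv(s,place(TEST,(.4797,-.2788,-.137))),(255,0,255))],(265,120,365,210),6,'c2')
a,b=cv2.imread('pics/c1.png'),cv2.imread('pics/c2.png')
cv2.imwrite('pics/c12.png',cv2.convertScaleAbs(cv2.resize(np.hstack([a[:,:480],b[:,:480]]),(800,450)),alpha=1.3))
E
```

```text
(no output)
```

View pics/c12.png

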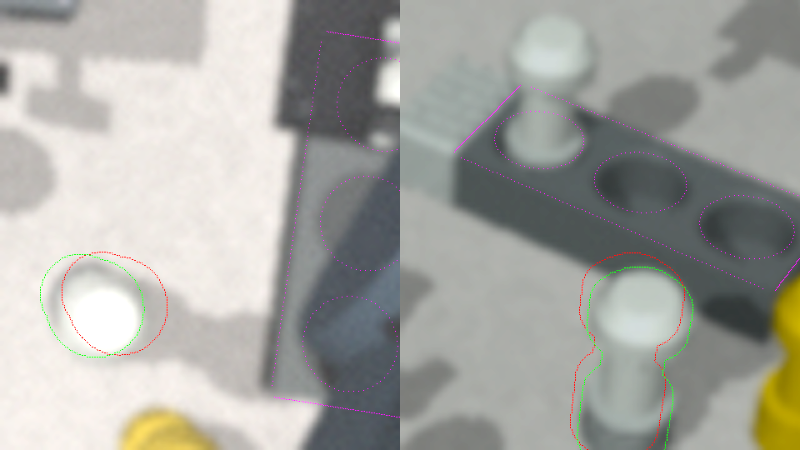

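The lamp now stands about 1 cm from where I released it, near (.426,−.116): in both views its head is offset from the red outline by about 2.5 px, so it was probably knocked. The tester outline still matches the sockets in the side view. I pick the lamp up again with full squeezes in both axes.

>>> jog_arm:
  delta_pos:
    - [0,0,0]
    - [-3,4,0]
    - [-6,8,0]
    - [-9,11,0]
    - [-12.6,14.9,0]
    - [-12.6,14.9,0]
    - [-12.6,14.9,-3]
    - [-12.6,14.9,-9]
    - [-12.6,14.9,-13.9]
    - [-12.6,14.9,-13.9]
    - [-12.6,14.9,-13.9]
    - [-12.6,14.9,-13.9]
  turn: [-10,-20,-30,-40,-50,-60,-70,-80,-90,-90,-90,-90]
  grip: [0,0,0,0,0,0,0,0,0,1,1,1]

```text
time_s: 29.0
position: [0.428, -0.1168, 0.0862]
tcp_rot: [[0.137, 0.991, 0.004], [0.991, -0.137, -0.002], [-0.002, 0.005, -1.0]]
force: [0.5, 0.2, -0.5]
opening: 0.748
grasp_force: 0.0
```

>>> jog_arm:
  delta_pos:
    - [0,0,0]
    - [0,0,0]
    - [0,0,0]
  turn: [0,0,0]
  grip: [1,1,1]

```text
time_s: 29.38
position: [0.4272, -0.1167, 0.0856]
tcp_rot: [[0.139, 0.99, 0.002], [0.99, -0.139, -0.001], [-0.001, 0.002, -1.0]]
force: [-2.1, -0.0, 8.7]
opening: 0.604
grasp_force: 30.0
```

>>> jog_arm:
  delta_pos:
    - [0,0,0]
    - [0,0,0]
    - [0,0,0]
    - [0,0,0]
    - [0,0,0]
    - [0,0,0]
    - [0,0,0]
    - [0,0,0]
    - [0,0,0]
    - [0,0,0]
    - [0,0,0]
    - [0,0,0]
  turn: [0,0,0,10,20,30,40,50,60,70,80,90]
  grip: [0,0,0,0,0,0,0,0,0,0,0,0]

```text
time_s: 30.88
position: [0.4266, -0.1163, 0.0839]
tcp_rot: [[-0.991, 0.133, -0.0], [0.133, 0.991, 0.0], [0.0, 0.0, -1.0]]
force: [-0.8, -0.3, 0.1]
opening: 0.999
grasp_force: 0.0
```

>>> jog_arm:
  delta_pos:
    - [0,0,0]
    - [0,0,0]
    - [0,0,0]
    - [0,0,0]
    - [0,0,0]
    - [0,0,0]
    - [0,0,0]
  turn: [0,0,0,0,0,0,0]
  grip: [0,1,1,1,1,1,1]

```text
time_s: 31.75
position: [0.4267, -0.1165, 0.0841]
tcp_rot: [[-0.99, 0.139, 0.0], [0.139, 0.99, -0.0], [-0.0, -0.0, -1.0]]
force: [-0.4, -1.0, 0.8]
opening: 0.603
grasp_force: 30.0
```

>>> jog_arm:
  delta_pos:
    - [0,0,6]
    - [0,0,12]
    - [0,0,14]
    - [0,0,14]
    - [0,0,14]
  turn: [0,0,0,0,0]
  grip: [1,1,1,1,1]

```text
time_s: 32.38
position: [0.4254, -0.1156, 0.2228]
tcp_rot: [[-0.99, 0.139, -0.003], [0.139, 0.99, 0.002], [0.003, 0.001, -1.0]]
force: [-1.1, 0.4, -2.4]
opening: 0.605
grasp_force: 30.0
```

>>> jog_arm:
  delta_pos:
    - [2,-6,0]
    - [4,-12,0]
    - [5.4,-16.1,0]
    - [5.4,-16.1,-4]
    - [5.4,-16.1,-8]
    - [5.4,-16.1,-8.5]
    - [5.4,-16.1,-8.5]
    - [5.4,-16.1,-8.9]
    - [5.4,-16.1,-9.3]
    - [5.4,-16.1,-9.7]
    - [5.4,-16.1,-10.1]
    - [5.4,-16.1,-10.1]
  turn: [0,0,0,0,0,0,0,0,0,0,0,0]
  grip: [1,1,1,1,1,1,1,1,1,1,1,1]

```text
time_s: 33.88
position: [0.4804, -0.2771, 0.1227]
tcp_rot: [[-0.99, 0.139, -0.001], [0.139, 0.99, 0.0], [0.001, 0.0, -1.0]]
force: [0.5, -0.3, -2.0]
opening: 0.611
grasp_force: 30.0
```

>>> jog_arm:
  delta_pos:
    - [0,0,-0.7]
    - [0,0,-1.4]
    - [0,0,-2.1]
    - [0,0,-2.6]
    - [0,0,-2.8]
    - [0,0,-2.9]
    - [0,0,-2.9]
  turn: [0,0,0,0,0,0,0]
  grip: [1,1,1,1,1,1,1]

```text
time_s: 34.75
position: [0.4807, -0.2774, 0.0942]
tcp_rot: [[-0.99, 0.139, 0.0], [0.139, 0.99, -0.0], [-0.0, -0.0, -1.0]]
force: [-0.5, 0.2, -2.2]
opening: 0.606
grasp_force: 30.0
```

>>> jog_arm:
  delta_pos:
    - [0,0,-0.1]
    - [0,0,-0.1]
    - [0,0,-0.1]
    - [0,0,-0.1]
    - [0,0,5]
    - [0,0,11]
    - [-3,5,14]
    - [-3,5,14]
  turn: [0,0,0,0,0,0,-10,-20]
  grip: [1,0,0,0,0,0,0,0]

```text
time_s: 35.75
position: [0.4492, -0.2249, 0.2363]
tcp_rot: [[-0.881, 0.473, 0.001], [0.473, 0.881, -0.001], [-0.001, 0.0, -1.0]]
force: [0.2, -0.1, 0.5]
opening: 0.999
grasp_force: 0.0
```

```bash
python3 look.py d; python3 - <<'E'
from fit import *
t,s=load('dt'),load('ds')
print(read_state()['position'])
for x in((.43,.119),): print([fitlamp(cs,x) for cs in([t],[s],[t,s])])
def top(t,x):
    u,v=pv(t,np.array([[*x,.114]]))[0]; u0,v0=int(u)-12,int(v)-12
    g=t['color'].min(2)[v0:v0+25,u0:u0+25].astype(float); g=gaussian_filter(g,1); m=g>(g.max()+np.median(g))/2
    n,l=cv2.connectedComponents(m.astype(np.uint8)); k=l[np.unravel_index(g.argmax(),g.shape)]; yy,xx=np.where(l==k)
    return len(xx),atz(t,xx.mean()+u0,yy.mean()+v0,.114)
for n in('top0','at','bt','ct','dt'):
    t=load(n); print(n,top(t,(.43,.119)), top(t,(.431,.016)),top(t,(.43,-.12)))
E
```

```text
white [186 126  14  18 185] [192.7 134.6] [0.727  0.1658 0.112 ]
white [336 171   5  14  50] [338.  177.5] [ 0.6125 -0.2487  0.112 ]
white [244 190  14   6  46] [249.2 191.9] [0.5667 0.0012 0.112 ]
white [346 193  15  14 172] [352.9 199.6] [ 0.5509 -0.2906  0.112 ]
white [253 194  21  10  50] [261.4 200.1] [ 0.5445 -0.0335  0.112 ]
[ 0.45038184 -0.22664597  0.23499215]
[(array([0.431, 0.116]), np.float64(-170.6710969052606)), (array([0.43 , 0.121]), np.float64(-143.30764587799308)), (array([0.43 , 0.119]), np.float64(-302.1963381960968))]
top0 (105, array([0.42966632, 0.12457565, 0.114     ])) (118, array([0.42572885, 0.01471989, 0.114     ])) (125, array([ 0.43371036, -0.12652137,  0.114     ]))
at (107, array([0.42977174, 0.12485578, 0.114     ])) (119, array([0.42559762, 0.01476937, 0.114     ])) (36, array([ 0.40517332, -0.14287539,  0.114     ]))
bt (107, array([0.42977174, 0.12485578, 0.114     ])) (278, array([0.45110376, 0.01632363, 0.114     ])) (50, array([ 0.40379353, -0.09894053,  0.114     ]))
ct (107, array([0.42977174, 0.12485578, 0.114     ])) (278, array([0.45110376, 0.01632363, 0.114     ])) (119, array([ 0.42478308, -0.1150248 ,  0.114     ]))
dt (106, array([0.4299004 , 0.12478837, 0.114     ])) (5, array([0.39966542, 0.04868516, 0.114     ])) (11, array([ 0.40430197, -0.14923212,  0.114     ]))
```

>>> jog_arm:
  delta_pos:
    - [-1,6,0]
    - [-1,12,0]
    - [-2,18,0]
    - [-2,24,0]
    - [-2,30,0]
    - [-2,34.8,0]
    - [-2,34.8,0]
    - [-2,34.8,-5]
    - [-2,34.8,-11]
    - [-2,34.8,-15.1]
    - [-2,34.8,-15.1]
    - [-2,34.8,-15.1]
  turn: [-10,-20,-30,-40,-50,-60,-70,-70,-70,-70,-70,-70]
  grip: [0,0,0,0,0,0,0,0,0,0,0,1]

```text
time_s: 37.35
position: [0.4317, 0.1206, 0.0836]
tcp_rot: [[0.138, 0.99, 0.001], [0.99, -0.138, 0.0], [0.0, 0.001, -1.0]]
force: [0.5, -0.0, 0.4]
opening: 0.947
grasp_force: 0.0
```

>>> jog_arm:
  delta_pos:
    - [0,0,0]
    - [0,0,0]
    - [0,0,0]
    - [0,0,0]
    - [0,0,0]
  turn: [0,0,0,0,0]
  grip: [1,1,1,1,1]

```text
time_s: 37.98
position: [0.431, 0.1207, 0.0838]
tcp_rot: [[0.139, 0.99, 0.001], [0.99, -0.139, 0.0], [0.0, 0.001, -1.0]]
force: [-0.0, 0.1, 7.5]
opening: 0.606
grasp_force: 30.0
```

>>> jog_arm:
  delta_pos:
    - [0,0,0]
    - [0,0,0]
    - [0,0,0]
    - [0,0,0]
    - [0,0,0]
    - [0,0,0]
    - [0,0,0]
    - [0,0,0]
    - [0,0,0]
    - [0,0,0]
    - [0,0,0]
    - [0,0,0]
  turn: [0,0,0,10,20,30,40,50,60,70,80,90]
  grip: [0,0,0,0,0,0,0,0,0,0,0,0]

```text
time_s: 39.48
position: [0.4305, 0.1206, 0.0829]
tcp_rot: [[-0.991, 0.133, -0.0], [0.133, 0.991, -0.0], [0.0, -0.0, -1.0]]
force: [-0.5, 0.2, -0.6]
opening: 1.003
grasp_force: 0.0
```

>>> jog_arm:
  delta_pos:
    - [0,0,0]
    - [0,0,0]
    - [0,0,0]
    - [0,0,0]
    - [0,0,0]
    - [0,0,0]
    - [0,0,0]
  turn: [0,0,0,0,0,0,0]
  grip: [0,1,1,1,1,1,1]

```text
time_s: 40.35
position: [0.4306, 0.1208, 0.0831]
tcp_rot: [[-0.99, 0.139, 0.0], [0.139, 0.99, 0.0], [-0.0, 0.0, -1.0]]
force: [-0.3, 1.3, -0.4]
opening: 0.608
grasp_force: 30.0
```

>>> jog_arm:
  delta_pos:
    - [0,0,6]
    - [0,0,12]
    - [0,0,14]
    - [0,0,14]
    - [0,0,14]
  turn: [0,0,0,0,0]
  grip: [1,1,1,1,1]

```text
time_s: 40.98
position: [0.4293, 0.1206, 0.2219]
tcp_rot: [[-0.99, 0.139, -0.003], [0.139, 0.99, -0.0], [0.003, -0.001, -1.0]]
force: [-0.1, 0.2, -0.6]
opening: 0.603
grasp_force: 30.0
```

>>> jog_arm:
  delta_pos:
    - [0,-6,0]
    - [0,-12,0]
    - [0,-18,0]
    - [-1,-24,0]
    - [-1,-30,0]
    - [-2,-36,0]
    - [-2.1,-38.9,0]
    - [-2.1,-38.9,-4]
    - [-2.1,-38.9,-8]
    - [-2.1,-38.9,-8.6]
    - [-2.1,-38.9,-8.6]
    - [-2.1,-38.9,-8.6]
  turn: [0,0,0,0,0,0,0,0,0,0,0,0]
  grip: [1,1,1,1,1,1,1,1,1,1,1,1]

```text
time_s: 42.48
position: [0.4104, -0.2689, 0.138]
tcp_rot: [[-0.99, 0.138, 0.002], [0.138, 0.99, -0.002], [-0.002, -0.002, -1.0]]
force: [0.4, 0.2, -2.4]
opening: 0.599
grasp_force: 30.0
```

>>> jog_arm:
  delta_pos:
    - [0,0,-0.4]
    - [0,0,-0.8]
    - [0,0,-1.2]
    - [0,0,-1.6]
    - [0,0,-1.6]
  turn: [0,0,0,0,0]
  grip: [1,1,1,1,1]

```text
time_s: 43.1
position: [0.4096, -0.2685, 0.1207]
tcp_rot: [[-0.99, 0.139, -0.0], [0.139, 0.99, -0.0], [0.0, -0.0, -1.0]]
force: [-0.1, -0.6, -1.9]
opening: 0.608
grasp_force: 30.0
```

Free fall line into the socket; I continue down.

>>> jog_arm:
  delta_pos:
    - [0,0,-0.7]
    - [0,0,-1.4]
    - [0,0,-2.1]
    - [0,0,-2.6]
    - [0,0,-2.8]
    - [0,0,-2.8]
  turn: [0,0,0,0,0,0]
  grip: [1,1,1,1,1,1]

```text
time_s: 43.85
position: [0.4096, -0.2685, 0.0931]
tcp_rot: [[-0.99, 0.139, 0.0], [0.139, 0.99, -0.0], [-0.0, -0.0, -1.0]]
force: [-1.2, -1.0, -0.7]
opening: 0.606
grasp_force: 30.0
```

>>> jog_arm:
  delta_pos:
    - [0,0,0]
    - [0,0,0]
    - [0,0,0]
    - [0,0,5]
    - [0,0,11]
    - [0,5,14]
    - [0,11,14]
    - [0,17,14]
    - [0,23,14]
    - [0,29,14]
    - [0,29,14]
  turn: [0,0,0,0,0,0,0,0,0,0,0]
  grip: [0,0,0,0,0,0,0,0,0,0,0]

```text
time_s: 45.22
position: [0.408, 0.0257, 0.233]
tcp_rot: [[-0.991, 0.131, -0.001], [0.131, 0.991, 0.001], [0.001, 0.001, -1.0]]
force: [-0.1, 0.1, -1.0]
opening: 1.003
grasp_force: 0.0
```

```bash
python3 look.py e; python3 - <<'E'
from fit import *
t,s=load('et'),load('es')
print(read_state()['position'])
H=[(.551,-.288),(.4807,-.2774),(.4094,-.2676)]
B=(.6573,.0232,-.0519)
L=np.array([[0,0,0],[.0,.0,0]])
c=[(sil(s,h,.01),(0,0,255)) for h in H]
kx=-.055-.03-.01
th=np.linspace(0,2*np.pi,40); kn=lambda x:np.c_[np.full(40,x),-.075+.018*np.cos(th),.052+.018*np.sin(th)]
hz=np.array([.005,.085,.084]); tip=hz+.072*np.array([-np.sin(.5),0,np.cos(.5)])
line=np.linspace(hz,tip,60)
for q,n in((c_,n_) for c_,n_ in ((s,'s'),(t,'t'))):
    cur=[(pv(q,place(P,B)),(0,255,0)) for P in(kn(kx-.01),kn(kx+.01),line,BOX)]+[(sil(q,h,.01),(0,0,255)) for h in H]
    overlay(q,cur,(155,120,365,260) if n=='s' else (190,135,370,265),3.5 if n=='s' else 4.4,'e_'+n)
E
```

```text
white [186 126  14  17 144] [193.  134.6] [0.7271 0.1649 0.112 ]
white [295 140  16  15 108] [302.  147.6] [ 0.6958 -0.146   0.112 ]
white [359 163  10   9  49] [363.3 166.9] [ 0.6441 -0.3201  0.112 ]
white [314 166   8  21  70] [317.4 176.4] [ 0.6145 -0.1905  0.112 ]
white [312 184  16  60 288] [320.6 211.8] [ 0.5149 -0.2001  0.112 ]
white [346 193  15  14 159] [353.1 199.6] [ 0.551  -0.2913  0.112 ]
white [340 220  16  13 157] [347.8 225.6] [ 0.4779 -0.2765  0.112 ]
white [279 244  31  34 277] [290.5 259.7] [ 0.3807 -0.1175  0.112 ]
white [337 245  15  13 163] [344.  250.8] [ 0.4081 -0.2659  0.112 ]
white [310 248  11  16  67] [315.2 255.3] [ 0.3941 -0.186   0.112 ]
[0.40951581 0.02214957 0.2331425 ]
```

View pics/e_s.png

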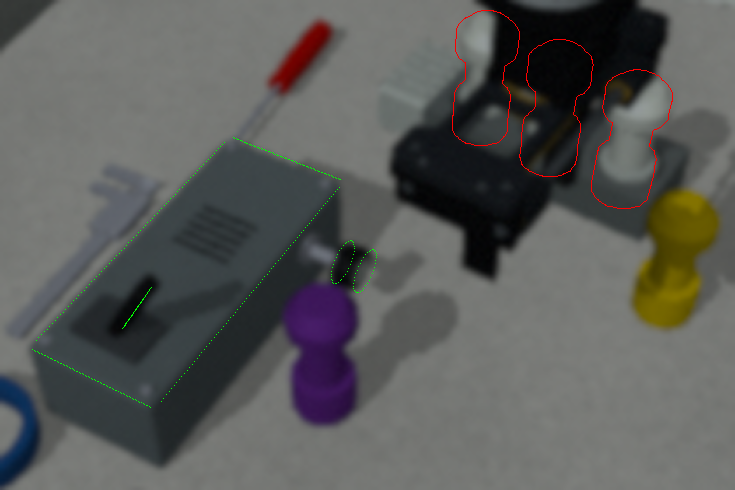

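Side view: all three lamps are in their sockets (the top-view heads at pixels (353,200), (348,226), (344,251) lie 72 mm apart). The drawn knob at (353,265) and toggle at (137,307) agree with the picture. Now I close the fingers and throw the isolator from its −x side.

>>> jog_arm:
  delta_pos:
    - [5,2.5,0]
    - [10,5,0]
    - [15,7.5,0]
    - [19.2,9,0]
    - [19.2,9,0]
    - [19.2,9,-5]
    - [19.2,9,-10.3]
    - [19.2,9,-10.3]
    - [19.2,9,-10.3]
  turn: [5,5,5,5,5,5,5,5,5]
  grip: [1,1,1,1,1,1,1,1,1]

```text
time_s: 46.45
position: [0.6025, 0.1104, 0.1315]
tcp_rot: [[-0.999, 0.054, 0.002], [0.054, 0.999, -0.0], [-0.002, -0.0, -1.0]]
force: [0.1, 0.7, -0.6]
opening: 0.064
grasp_force: 0.0
```

>>> jog_arm:
  delta_pos:
    - [1,0,0]
    - [2,-0.1,0]
    - [3,-0.1,0]
    - [4,-0.2,0]
    - [4.8,-0.2,0]
  turn: [0,0,0,0,0]
  grip: [1,1,1,1,1]

```text
time_s: 47.08
position: [0.6506, 0.1097, 0.131]
tcp_rot: [[-0.999, 0.052, 0.001], [0.052, 0.999, -0.0], [-0.001, -0.0, -1.0]]
force: [-2.0, -0.5, 0.8]
opening: 0.005
grasp_force: 0.7
```

Contact with the toggle (−2 N). I push on past upright and then draw back and up.

>>> jog_arm:
  delta_pos:
    - [0.6,0,0]
    - [1.2,-0.1,0]
    - [1.8,-0.1,0]
    - [2.0,-0.1,0]
    - [2.0,-0.1,0]
    - [2.0,-0.1,0]
  turn: [0,0,0,0,0,0]
  grip: [1,1,1,1,1,1]

```text
time_s: 47.82
position: [0.6693, 0.1087, 0.13]
tcp_rot: [[-0.999, 0.052, -0.0], [0.052, 0.999, 0.0], [0.0, -0.0, -1.0]]
force: [-0.4, -0.6, 0.2]
opening: 0.003
grasp_force: 0.0
```

>>> jog_arm:
  delta_pos:
    - [-1,0,3]
    - [-3,0,8]
    - [-8,-5,10]
    - [-12,-11,10]
    - [-14,-16,10]
    - [-14,-16,10]
  turn: [0,0,0,0,0,0]
  grip: [1,1,1,1,1,1]

```text
time_s: 48.58
position: [0.5278, -0.0539, 0.2305]
tcp_rot: [[-0.998, 0.056, -0.0], [0.056, 0.998, -0.001], [0.0, -0.001, -1.0]]
force: [1.1, -0.1, -0.6]
opening: 0.004
grasp_force: 0.0
```

```bash
cat > tog.py <<'E'
from fit import *
import sys
q=load(sys.argv[1]); B=(.6573,.0232,-.0519); hz=np.array([.005,.085,.084])
g=q['color'].max(2).astype(float)
for a in(-.5,.5):
    tip=hz+.072*np.array([np.sin(a),0,np.cos(a)]); uv=pv(q,place(np.linspace(hz+(tip-hz)*.4,tip,30),B)); print('toggle lean',a,map_coordinates(g,[uv[:,1],uv[:,0]],order=1).mean())
for k in(0,.024):
    x=-.095-k; P=np.array([[x+dx,-.075+dy,.052+dz] for dx in np.linspace(-.008,.008,5) for dy in(-.008,0,.008) for dz in(0,.008,.016)]); uv=pv(q,place(P,B)); print('knob',k,map_coordinates(g,[uv[:,1],uv[:,0]],order=1).mean())
E
python3 look.py f >/dev/null; for n in top0 side0 ft fs; do echo $n; python3 tog.py $n; done; python3 -c "
from rig import *; print(read_state()['position'])"
```

```text
top0
toggle lean -0.5 54.145433540760976
toggle lean 0.5 86.66078062455009
knob 0 73.57597128037467
knob 0.024 144.37348518904113
side0
toggle lean -0.5 10.693845569513746
toggle lean 0.5 85.17849577984599
knob 0 28.656563243254933
knob 0.024 84.86705605091868
ft
toggle lean -0.5 84.90797028835358
toggle lean 0.5 55.1719154584981
knob 0 95.81886627081023
knob 0.024 93.72700746178754
fs
toggle lean -0.5 50.098412483756256
toggle lean 0.5 8.0457041114376
knob 0 32.01302879942961
knob 0.024 93.10061889283075
[ 0.5293541  -0.05226154  0.23039693]
```

```bash
python3 - <<'E'
from fit import *
from scipy.optimize import least_squares
B=(.6573,.0232,-.0519); P=place(np.array([[-.095,-.075,.052]]),B)[0]; print(P)
th=np.linspace(0,2*np.pi,40)
D=np.vstack([np.c_[np.full(40,x),.018*np.cos(th),.018*np.sin(th)] for x in(-.01,.01)]); R=lambda p:place(D,(p[0],p[1],-.0519))+[0,0,.052]
for cs in(['top0'],['side0'],['top0','side0']):
    cs=[load(n) for n in cs]; gs=[grad(c) for c in cs]
    def f(p): return -sum(map_coordinates(g,hullpts(pv(c,R(p))).T[::-1],order=1).mean() for c,g in zip(cs,gs))
    d=np.arange(-.008,.0081,.001); print(min((f(P[:2]+[a,b]),a,b) for a in d for b in d))
E
```

```text
[ 0.55853717 -0.04677073  0.052     ]
(np.float64(-475.82237601171346), np.float64(0.002999999999999999), np.float64(0.0))
(np.float64(-335.4403106207342), np.float64(0.002), np.float64(0.0010000000000000009))
(np.float64(-806.476940166365), np.float64(0.002), np.float64(0.0010000000000000009))
```

>>> jog_arm:
  delta_pos:
    - [1,0.2,0]
    - [3.1,0.6,0]
    - [3.1,0.6,0]
    - [3.1,0.6,0]
    - [3.1,0.6,0]
    - [3.1,0.6,0]
    - [3.1,0.6,-4]
    - [3.1,0.6,-8]
    - [3.1,0.6,-13]
    - [3.1,0.6,-14.5]
    - [3.1,0.6,-14.5]
  turn: [-10,-20,-30,-40,-50,-60,-70,-80,-90,-90,-90]
  grip: [0.65,0.65,0.65,0.65,0.65,0.65,0.65,0.65,0.65,0.65,0.65]

```text
time_s: 50.05
position: [0.5607, -0.0443, 0.0844]
tcp_rot: [[0.048, 0.999, -0.001], [0.999, -0.048, 0.001], [0.001, -0.002, -1.0]]
force: [-1.4, -0.3, 0.7]
opening: 0.349
grasp_force: 0.0
```

>>> jog_arm:
  delta_pos:
    - [0,0,-0.8]
    - [0,0,-1.6]
    - [0,0,-2.2]
    - [0,0,-2.4]
    - [0,0,-2.4]
    - [0,0,-2.4]
  turn: [0,0,0,0,0,0]
  grip: [0.65,0.65,0.65,0.65,0.65,0.65]

```text
time_s: 50.8
position: [0.5607, -0.0454, 0.0612]
tcp_rot: [[0.052, 0.999, 0.0], [0.999, -0.052, -0.0], [-0.0, 0.0, -1.0]]
force: [-0.5, -0.6, -0.1]
opening: 0.353
grasp_force: 0.0
```

>>> jog_arm:
  delta_pos:
    - [-0.5,0,0]
    - [-1.0,0.05,0]
    - [-1.5,0.1,0]
    - [-2.0,0.1,0]
    - [-2.5,0.1,0]
    - [-2.7,0.1,0]
    - [-2.7,0.1,0]
  turn: [0,0,0,0,0,0,0]
  grip: [0.65,0.65,0.65,0.65,0.65,0.65,0.65]

```text
time_s: 51.68
position: [0.5331, -0.0442, 0.0611]
tcp_rot: [[0.052, 0.999, -0.001], [0.999, -0.052, 0.0], [0.0, -0.001, -1.0]]
force: [0.4, 0.3, 0.2]
opening: 0.349
grasp_force: 0.2
```

>>> jog_arm:
  delta_pos:
    - [0.25,0,0]
    - [0.25,0,0]
    - [0.25,0,3]
    - [0.25,0,8]
    - [-4,0,14]
    - [-9,0,16]
    - [-9,0,16]
  turn: [0,0,0,0,0,0,0]
  grip: [0.65,0.65,0.65,0.65,0.65,0.65,0.65]

```text
time_s: 52.55
position: [0.4402, -0.0435, 0.2227]
tcp_rot: [[0.052, 0.999, -0.0], [0.999, -0.052, -0.0], [-0.0, -0.0, -1.0]]
force: [1.0, -0.2, 0.1]
opening: 0.348
grasp_force: 0.0
```

```bash
python3 look.py g >/dev/null; for n in gt gs; do echo $n; python3 tog.py $n; done; python3 - <<'E'
from fit import *
s=load('gs'); cv2.imwrite('pics/g1.png',cv2.resize(s['color'][130:270,150:350],None,fx=3.5,fy=3.5,interpolation=cv2.INTER_CUBIC))
print(read_state()['position'],read_state()['time_s'])
E
```

```text
gt
toggle lean -0.5 83.37820391922004
toggle lean 0.5 54.710458782690104
knob 0 147.84220537503936
knob 0.024 63.27884164421734
gs
toggle lean -0.5 49.756085577011355
toggle lean 0.5 8.132224341102171
knob 0 94.02297747368755
knob 0.024 34.21060525260445
[ 0.44376019 -0.04450183  0.22156282] 52.65
```

View pics/g1.png

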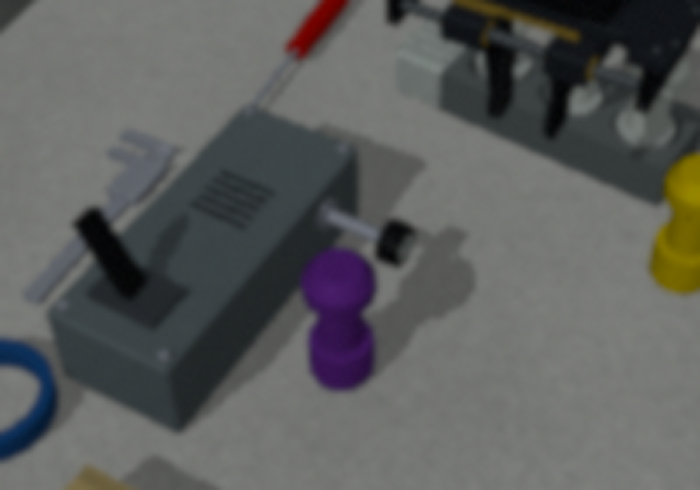

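The knob is out (crop pixel (400,243)), the toggle leans away from the robot (on), and the lamps are in their sockets. I wait out the two seconds while closing the fingers.

>>> jog_arm:
  delta_pos:
    - [0,0,0]
    - [0,0,0]
    - [0,0,0]
    - [0,0,0]
    - [0,0,0]
    - [0,0,0]
    - [0,0,0]
    - [0,0,0]
    - [0,0,0]
    - [0,0,0]
    - [0,0,0]
    - [0,0,0]
  turn: [0,0,0,0,0,0,0,0,0,0,0,0]
  grip: [1,1,1,1,1,1,1,1,1,1,1,1]

```text
time_s: 54.15
position: [0.4436, -0.0443, 0.221]
tcp_rot: [[0.052, 0.999, -0.0], [0.999, -0.052, 0.0], [0.0, -0.0, -1.0]]
force: [-0.0, 0.7, -0.7]
opening: 0.003
grasp_force: 0.0
```

>>> jog_arm:
  delta_pos:
    - [0,0,0]
    - [0,0,0]
    - [0,0,0]
    - [0,0,0]
    - [0,0,0]
    - [0,0,0]
    - [4.6,-0.2,0]
    - [4.6,-0.2,-6]
    - [4.6,-0.2,-12]
    - [4.6,-0.2,-17]
    - [4.6,-0.2,-17.4]
    - [4.6,-0.2,-17.4]
  turn: [0,0,0,0,0,0,0,0,0,0,0,0]
  grip: [1,1,1,1,1,1,1,1,1,1,1,1]

```text
time_s: 55.65
position: [0.4903, -0.0466, 0.0478]
tcp_rot: [[0.052, 0.999, 0.001], [0.999, -0.052, -0.0], [-0.0, 0.001, -1.0]]
force: [0.0, 0.9, 1.3]
opening: 0.007
grasp_force: 0.0
```

>>> jog_arm:
  delta_pos:
    - [0.6,0,0]
    - [1.2,0,0]
    - [1.8,0,0]
    - [2.4,0,0]
    - [2.9,0,0]
    - [3.4,-0.1,0]
    - [3.8,-0.1,0]
    - [4.2,-0.1,0]
    - [4.5,-0.1,0]
    - [4.5,-0.1,0]
  turn: [0,0,0,0,0,0,0,0,0,0]
  grip: [1,1,1,1,1,1,1,1,1,1]

```text
time_s: 56.9
position: [0.5357, -0.0476, 0.047]
tcp_rot: [[0.052, 0.999, 0.002], [0.999, -0.052, -0.0], [-0.0, 0.002, -1.0]]
force: [0.1, 0.8, 0.0]
opening: 0.002
grasp_force: 0.0
```

>>> jog_arm:
  delta_pos:
    - [0.2,0,0]
    - [0.3,0,0]
    - [0.3,0,0]
  turn: [0,0,0]
  grip: [1,1,1]

```text
time_s: 57.28
position: [0.5378, -0.0473, 0.047]
tcp_rot: [[0.052, 0.999, 0.0], [0.999, -0.052, -0.0], [-0.0, 0.0, -1.0]]
force: [-0.4, 0.2, -0.4]
opening: 0.006
grasp_force: 0.0
```

>>> jog_arm:
  delta_pos:
    - [-2,0,0]
    - [-6,0,2]
    - [-10,0,8]
    - [-10,0,14]
    - [-10,0,19]
    - [-10,0,19]
  turn: [0,0,0,0,0,10]
  grip: [1,1,1,1,1,1]

```text
time_s: 58.02
position: [0.4403, -0.0483, 0.2416]
tcp_rot: [[-0.127, 0.992, 0.011], [0.992, 0.127, -0.004], [-0.005, 0.01, -1.0]]
force: [-0.2, -0.2, -0.7]
opening: 0.004
grasp_force: 0.0
```

```bash
python3 look.py h >/dev/null; for n in ht hs; do echo $n; python3 tog.py $n; done; python3 -c "
from rig import *; s=read_state(); print(s['position'],s['tcp_rot'][:,1])"
```

```text
ht
toggle lean -0.5 81.6281452476782
toggle lean 0.5 54.226246897669334
knob 0 75.86539834269061
knob 0.024 76.95516429328356
hs
toggle lean -0.5 49.245055548896765
toggle lean 0.5 8.150123520077498
knob 0 31.609853300734144
knob 0.024 91.75169258221118
[ 0.43781821 -0.04741741  0.2382646 ] [0.99252048 0.12205131 0.00256575]
```

>>> jog_arm:
  delta_pos:
    - [5,2.5,0]
    - [10,5,0]
    - [15,7.5,0]
    - [20,10,0]
    - [25,12.5,0]
    - [29.5,15.2,0]
    - [29.5,15.2,0]
    - [29.5,15.2,-5]
    - [29.5,15.2,-10.7]
    - [29.5,15.2,-10.7]
    - [29.5,15.2,-10.7]
  turn: [-10,-10,-10,-10,-10,-10,-10,-10,-10,-10,-10]
  grip: [1,1,1,1,1,1,1,1,1,1,1]

```text
time_s: 59.5
position: [0.7331, 0.1042, 0.1315]
tcp_rot: [[0.053, 0.999, 0.002], [0.999, -0.053, -0.0], [-0.0, 0.002, -1.0]]
force: [-0.2, -0.0, 0.7]
opening: 0.005
grasp_force: 0.0
```

>>> jog_arm:
  delta_pos:
    - [-1,0,0]
    - [-2,0.1,0]
    - [-3,0.1,0]
    - [-3.8,0.2,0]
    - [-4.6,0.2,0]
    - [-5.4,0.3,0]
    - [-6,0.3,0]
    - [-6.3,0.3,0]
    - [-6.3,0.3,0]
  turn: [0,0,0,0,0,0,0,0,0]
  grip: [1,1,1,1,1,1,1,1,1]

```text
time_s: 60.62
position: [0.669, 0.1077, 0.1296]
tcp_rot: [[0.052, 0.999, -0.001], [0.999, -0.052, 0.0], [-0.0, -0.001, -1.0]]
force: [-0.1, 0.5, -0.6]
opening: 0.003
grasp_force: 0.0
```

>>> jog_arm:
  delta_pos:
    - [0.5,0,3]
    - [0,0,9]
    - [-5,-5,10]
    - [-10,-10,10]
    - [-15,-15,10]
    - [-20,-20,10]
    - [-20,-20,10]
  turn: [0,10,20,30,40,50,60]
  grip: [1,1,0,0,0,0,0]

```text
time_s: 61.5
position: [0.4677, -0.0938, 0.2302]
tcp_rot: [[-0.841, 0.541, -0.001], [0.541, 0.841, -0.0], [0.0, -0.0, -1.0]]
force: [0.1, -0.9, 0.8]
opening: 0.488
grasp_force: 0.0
```

```bash
python3 look.py i ; for n in it is; do echo $n; python3 tog.py $n; done; python3 -c "
from rig import *; s=read_state(); print(s['position'],s['tcp_rot'][:,1])"
```

```text
white [186 126  14  18 163] [192.9 134.5] [0.7273 0.1654 0.112 ]
white [195 177   7  20  54] [197.7 185.3] [0.5826 0.1468 0.112 ]
white [346 194  15  13 159] [353.1 199.7] [ 0.5508 -0.2912  0.112 ]
white [192 199  13  20  93] [195.9 208.2] [0.5178 0.15   0.112 ]
white [341 219  15  12 101] [349.3 224. ] [ 0.4826 -0.2806  0.112 ]
white [241 250  13  13  55] [246.7 256.9] [0.3857 0.0041 0.112 ]
white [263 255  30  30 297] [277.3 267.3] [ 0.359  -0.0813  0.112 ]
it
toggle lean -0.5 57.25825795850836
toggle lean 0.5 93.1033517578914
knob 0 56.93168403479417
knob 0.024 62.885830339693456
is
toggle lean -0.5 13.472915019776426
toggle lean 0.5 94.93285118849863
knob 0 32.69321200104284
knob 0.024 94.67515665858024
[ 0.46729467 -0.09414535  0.23012231] [ 0.54644806  0.83749231 -0.00106793]
```

>>> jog_arm:
  delta_pos:
    - [-2,-6,0]
    - [-4,-12,0]
    - [-5.8,-17.4,0]
    - [-5.8,-17.4,-5]
    - [-5.8,-17.4,-8]
    - [-5.8,-17.4,-8]
    - [-5.8,-17.4,-8]
  turn: [10,20,25,25,25,25,25]
  grip: [0,0,0,0,0,0,0]

```text
time_s: 62.48
position: [0.4129, -0.2667, 0.1509]
tcp_rot: [[-0.99, 0.139, 0.001], [0.139, 0.99, -0.001], [-0.002, -0.001, -1.0]]
force: [0.3, -0.2, -0.3]
opening: 1.002
grasp_force: 0.0
```

>>> jog_arm:
  delta_pos:
    - [-0.3,-0.15,0]
    - [-0.3,-0.15,-2.5]
    - [-0.3,-0.15,-5]
    - [-0.3,-0.15,-5.7]
    - [-0.3,-0.15,-5.7]
    - [-0.3,-0.15,-5.7]
    - [-0.3,-0.15,-5.7]
    - [-0.3,-0.15,-5.7]
    - [-0.3,-0.15,-5.7]
    - [-0.3,-0.15,-5.7]
  turn: [0,0,0,0,0,0,0,0,0,0]
  grip: [0,0,0,0,0,1,1,1,1,1]

```text
time_s: 63.72
position: [0.4086, -0.2678, 0.0932]
tcp_rot: [[-0.99, 0.139, 0.0], [0.139, 0.99, 0.0], [-0.0, 0.0, -1.0]]
force: [-0.7, 0.8, 1.7]
opening: 0.602
grasp_force: 30.0
```

>>> jog_arm:
  delta_pos:
    - [0,0,2]
    - [0,0,5]
    - [0,0,9]
    - [0,0,13]
    - [0,0,13]
    - [0,0,13]
  turn: [0,0,0,0,0,0]
  grip: [1,1,1,1,1,1]

```text
time_s: 64.47
position: [0.4078, -0.2671, 0.2221]
tcp_rot: [[-0.99, 0.139, -0.002], [0.139, 0.99, 0.002], [0.002, 0.001, -1.0]]
force: [0.1, 0.3, -1.8]
opening: 0.603
grasp_force: 30.0
```

>>> jog_arm:
  delta_pos:
    - [0,6,0]
    - [0,12,0]
    - [1,18,0]
    - [2,24,0]
    - [3,30,0]
    - [4,36,0]
    - [6,42,0]
    - [9,48,0]
    - [12.3,54.4,0]
    - [12.3,54.4,0]
    - [12.3,54.4,-4]
    - [12.3,54.4,-4]
  turn: [0,0,0,1,2,3,4,4,4,4,4,4]
  grip: [1,1,1,1,1,1,1,1,1,1,1,1]

```text
time_s: 65.97
position: [0.5273, 0.2744, 0.1783]
tcp_rot: [[-0.998, 0.069, -0.012], [0.07, 0.998, -0.004], [0.012, -0.005, -1.0]]
force: [-0.0, -1.5, -1.7]
opening: 0.606
grasp_force: 30.0
```

>>> jog_arm:
  delta_pos:
    - [0,0,-2]
    - [0,0,-4]
    - [0,0,-4.6]
    - [0,0,-4.6]
    - [0,0,-4.6]
  turn: [0,0,0,0,0]
  grip: [1,1,1,1,1]

```text
time_s: 66.6
position: [0.5322, 0.2761, 0.1381]
tcp_rot: [[-0.998, 0.07, 0.002], [0.07, 0.998, 0.0], [-0.002, 0.001, -1.0]]
force: [-0.3, 0.5, -1.8]
opening: 0.603
grasp_force: 30.0
```

>>> jog_arm:
  delta_pos:
    - [0,0,0]
    - [0,0,-0.4]
    - [0,0,-0.8]
    - [0,0,-1.2]
    - [0,0,-1.6]
    - [0,0,-1.6]
  turn: [0,0,0,0,0,0]
  grip: [1,1,1,1,1,1]

```text
time_s: 67.35
position: [0.5312, 0.2761, 0.1205]
tcp_rot: [[-0.998, 0.069, -0.001], [0.069, 0.998, -0.0], [0.001, -0.0, -1.0]]
force: [-0.0, -0.1, -1.7]
opening: 0.6
grasp_force: 30.0
```

>>> jog_arm:
  delta_pos:
    - [0,0,-0.7]
    - [0,0,-1.4]
    - [0,0,-2.1]
    - [0,0,-2.6]
    - [0,0,-2.8]
    - [0,0,-2.8]
    - [0,0,-2.8]
  turn: [0,0,0,0,0,0,0]
  grip: [1,1,1,1,1,1,1]

```text
time_s: 68.22
position: [0.5318, 0.2762, 0.0933]
tcp_rot: [[-0.998, 0.069, 0.001], [0.069, 0.998, 0.0], [-0.001, 0.0, -1.0]]
force: [-0.2, -1.2, 0.4]
opening: 0.601
grasp_force: 30.0
```

>>> jog_arm:
  delta_pos:
    - [0,0,0]
    - [0,0,0]
    - [0,0,0]
    - [0,0,5]
    - [0,0,11]
    - [-3,-5,14]
    - [-7,-11,14]
    - [-8,-17,14]
    - [-8,-23,14]
    - [-8,-29,14]
    - [-8,-35,14]
    - [-8,-35,14]
  turn: [0,0,0,0,0,0,0,0,0,0,-4,-4]
  grip: [0,0,0,0,0,0,0,0,0,0,0,0]

```text
time_s: 69.72
position: [0.4524, -0.0782, 0.2334]
tcp_rot: [[-0.989, 0.146, 0.002], [0.146, 0.989, -0.002], [-0.002, -0.001, -1.0]]
force: [-0.3, 1.1, 0.5]
opening: 1.0
grasp_force: 0.0
```

>>> jog_arm:
  delta_pos:
    - [0.5,-6,0]
    - [1.5,-12,0]
    - [3,-20.3,0]
    - [3,-20.3,0]
    - [3,-20.3,-4]
    - [3,-20.3,-8]
    - [3,-20.3,-8]
    - [3,-20.3,-8]
  turn: [0,0,0,0,0,0,0,0]
  grip: [0,0,0,0,0,0,0,0]

```text
time_s: 70.72
position: [0.4824, -0.2762, 0.1541]
tcp_rot: [[-0.991, 0.137, 0.001], [0.137, 0.991, -0.001], [-0.001, -0.0, -1.0]]
force: [0.5, -0.2, 0.7]
opening: 1.001
grasp_force: 0.0
```

>>> jog_arm:
  delta_pos:
    - [-0.1,-0.05,0]
    - [-0.1,-0.05,-2.5]
    - [-0.1,-0.05,-5]
    - [-0.1,-0.05,-5.9]
    - [-0.1,-0.05,-5.9]
    - [-0.1,-0.05,-5.9]
    - [-0.1,-0.05,-5.9]
    - [-0.1,-0.05,-5.9]
    - [-0.1,-0.05,-5.9]
    - [-0.1,-0.05,-5.9]
  turn: [0,0,0,0,0,0,0,0,0,0]
  grip: [0,0,0,0,0,1,1,1,1,1]

```text
time_s: 71.97
position: [0.4809, -0.2778, 0.0943]
tcp_rot: [[-0.99, 0.139, 0.001], [0.139, 0.99, -0.001], [-0.001, -0.001, -1.0]]
force: [0.1, -0.9, 1.1]
opening: 0.602
grasp_force: 30.0
```

>>> jog_arm:
  delta_pos:
    - [0,0,2]
    - [0,0,5]
    - [0,0,9]
    - [0,0,13]
    - [0,0,13]
    - [0,0,13]
  turn: [0,0,0,0,0,0]
  grip: [1,1,1,1,1,1]

```text
time_s: 72.72
position: [0.4796, -0.2764, 0.2228]
tcp_rot: [[-0.99, 0.139, -0.002], [0.139, 0.99, 0.002], [0.002, 0.002, -1.0]]
force: [-0.3, -0.5, -2.0]
opening: 0.601
grasp_force: 30.0
```

>>> jog_arm:
  delta_pos:
    - [0,6,0]
    - [-1,12,0]
    - [-2,18,0]
    - [-2,24,0]
    - [-2,30,0]
    - [-2,36,0]
    - [-2,42,0]
    - [-2,48,0]
    - [-2,54,0]
    - [-2,55.9,0]
    - [-2,55.9,-3]
    - [-2,55.9,-6]
  turn: [0,0,0,1,2,3,4,4,4,4,4,4]
  grip: [1,1,1,1,1,1,1,1,1,1,1,1]

```text
time_s: 74.22
position: [0.4595, 0.2811, 0.162]
tcp_rot: [[-0.998, 0.069, -0.003], [0.069, 0.998, -0.001], [0.002, -0.002, -1.0]]
force: [0.2, -0.2, -1.9]
opening: 0.606
grasp_force: 30.0
```

>>> jog_arm:
  delta_pos:
    - [0,0,-1.5]
    - [0,0,-2.5]
    - [0,0,-2.5]
    - [0,0,-2.5]
    - [0,0,-2.5]
  turn: [0,0,0,0,0]
  grip: [1,1,1,1,1]

```text
time_s: 74.85
position: [0.4612, 0.2819, 0.1399]
tcp_rot: [[-0.998, 0.069, 0.002], [0.069, 0.998, 0.001], [-0.002, 0.001, -1.0]]
force: [0.8, -0.6, -1.1]
opening: 0.606
grasp_force: 30.0
```

>>> jog_arm:
  delta_pos:
    - [-0.05,0,-0.3]
    - [-0.05,0,-0.7]
    - [-0.05,0,-1.1]
    - [-0.05,0,-1.5]
    - [-0.05,0,-1.8]
    - [-0.05,0,-1.8]
  turn: [0,0,0,0,0,0]
  grip: [1,1,1,1,1,1]

```text
time_s: 75.6
position: [0.4599, 0.2815, 0.1205]
tcp_rot: [[-0.998, 0.069, -0.001], [0.069, 0.998, -0.0], [0.001, -0.0, -1.0]]
force: [0.0, -0.6, -3.2]
opening: 0.601
grasp_force: 30.0
```

>>> jog_arm:
  delta_pos:
    - [0,0,-0.7]
    - [0,0,-1.4]
    - [0,0,-2.1]
    - [0,0,-2.5]
    - [0,0,-2.7]
    - [0,0,-2.7]
    - [0,0,-2.7]
  turn: [0,0,0,0,0,0,0]
  grip: [1,1,1,1,1,1,1]

```text
time_s: 76.47
position: [0.4604, 0.2816, 0.0944]
tcp_rot: [[-0.998, 0.069, 0.001], [0.069, 0.998, -0.0], [-0.001, 0.0, -1.0]]
force: [1.6, -2.5, 1.6]
opening: 0.608
grasp_force: 30.0
```

>>> jog_arm:
  delta_pos:
    - [0,0,0]
    - [0,0,0]
    - [0,0,0]
    - [0,0,5]
    - [0,0,11]
    - [0,-5,14]
    - [0,-11,14]
    - [0,-17,14]
    - [0,-23,14]
    - [0,-29,14]
    - [0,-35,14]
    - [0,-35,14]
  turn: [0,0,0,0,0,0,0,0,0,0,-4,-4]
  grip: [0,0,0,0,0,0,0,0,0,0,0,0]

```text
time_s: 77.97
position: [0.4606, -0.0723, 0.2341]
tcp_rot: [[-0.989, 0.146, 0.001], [0.146, 0.989, -0.001], [-0.001, -0.001, -1.0]]
force: [0.0, 0.1, -0.6]
opening: 1.004
grasp_force: 0.0
```

>>> jog_arm:
  delta_pos:
    - [3,-5,0]
    - [6,-10,0]
    - [8,-15,0]
    - [9.1,-22,0]
    - [9.1,-22,0]
    - [9.1,-22,-4]
    - [9.1,-22,-8]
    - [9.1,-22,-8]
    - [9.1,-22,-8]
  turn: [0,0,0,0,0,0,0,0,0]
  grip: [0,0,0,0,0,0,0,0,0]

```text
time_s: 79.1
position: [0.5519, -0.2874, 0.1552]
tcp_rot: [[-0.991, 0.137, 0.001], [0.137, 0.991, -0.0], [-0.001, -0.0, -1.0]]
force: [-0.7, 1.7, 0.5]
opening: 0.998
grasp_force: 0.0
```

>>> jog_arm:
  delta_pos:
    - [0,0,0]
    - [0,0,-2.5]
    - [0,0,-5]
    - [0,0,-6.05]
    - [0,0,-6.05]
    - [0,0,-6.05]
    - [0,0,-6.05]
    - [0,0,-6.05]
    - [0,0,-6.05]
    - [0,0,-6.05]
  turn: [0,0,0,0,0,0,0,0,0,0]
  grip: [0,0,0,0,0,1,1,1,1,1]

```text
time_s: 80.35
position: [0.5514, -0.289, 0.0939]
tcp_rot: [[-0.99, 0.139, 0.001], [0.139, 0.99, -0.001], [-0.001, -0.001, -1.0]]
force: [-0.3, -0.8, 1.7]
opening: 0.607
grasp_force: 30.0
```

>>> jog_arm:
  delta_pos:
    - [0,0,2]
    - [0,0,5]
    - [0,0,9]
    - [0,0,13]
    - [0,0,13]
    - [0,0,13]
  turn: [0,0,0,0,0,0]
  grip: [1,1,1,1,1,1]

```text
time_s: 81.1
position: [0.55, -0.2874, 0.222]
tcp_rot: [[-0.99, 0.139, -0.003], [0.139, 0.99, 0.002], [0.003, 0.002, -1.0]]
force: [-0.4, -0.1, -2.3]
opening: 0.607
grasp_force: 30.0
```

>>> jog_arm:
  delta_pos:
    - [-2,5.5,0]
    - [-4,11,0]
    - [-6,16.5,0]
    - [-8,22,0]
    - [-10,27.5,0]
    - [-11,33,0]
    - [-12,38.5,0]
    - [-13,44,0]
    - [-14.5,50,0]
    - [-16,55.5,0]
    - [-16.3,57.5,0]
    - [-16.3,57.5,-4]
  turn: [0,0,0,1,2,3,4,4,4,4,4,4]
  grip: [1,1,1,1,1,1,1,1,1,1,1,1]

```text
time_s: 82.6
position: [0.3889, 0.2892, 0.1835]
tcp_rot: [[-0.998, 0.066, 0.004], [0.066, 0.998, 0.002], [-0.004, 0.003, -1.0]]
force: [-0.2, -0.2, -1.6]
opening: 0.603
grasp_force: 30.0
```

>>> jog_arm:
  delta_pos:
    - [0,0,-2]
    - [0,0,-4]
    - [0,0,-4.5]
    - [0,0,-4.5]
    - [0,0,-4.5]
    - [0,0,-4.5]
  turn: [0,0,0,0,0,0]
  grip: [1,1,1,1,1,1]

```text
time_s: 83.35
position: [0.3885, 0.2868, 0.1392]
tcp_rot: [[-0.998, 0.069, 0.001], [0.069, 0.998, 0.001], [-0.001, 0.001, -1.0]]
force: [0.4, 0.4, -1.6]
opening: 0.608
grasp_force: 30.0
```

>>> jog_arm:
  delta_pos:
    - [0,0,-0.3]
    - [0,0,-0.7]
    - [0,0,-1.1]
    - [0,0,-1.5]
    - [0,0,-1.8]
    - [0,0,-1.8]
  turn: [0,0,0,0,0,0]
  grip: [1,1,1,1,1,1]

```text
time_s: 84.1
position: [0.3879, 0.2866, 0.1202]
tcp_rot: [[-0.998, 0.069, -0.001], [0.069, 0.998, -0.0], [0.001, -0.0, -1.0]]
force: [0.2, 0.2, -1.8]
opening: 0.605
grasp_force: 30.0
```

>>> jog_arm:
  delta_pos:
    - [0,0,-0.7]
    - [0,0,-1.4]
    - [0,0,-2.1]
    - [0,0,-2.5]
    - [0,0,-2.7]
    - [0,0,-2.7]
    - [0,0,-2.7]
  turn: [0,0,0,0,0,0,0]
  grip: [1,1,1,1,1,1,1]

```text
time_s: 84.98
position: [0.3882, 0.2866, 0.0939]
tcp_rot: [[-0.998, 0.069, 0.0], [0.069, 0.998, -0.0], [-0.0, -0.0, -1.0]]
force: [-0.8, -1.8, 2.4]
opening: 0.606
grasp_force: 30.0
```

>>> jog_arm:
  delta_pos:
    - [0,0,0]
    - [0,0,0]
    - [0,0,0]
    - [0,0,5]
    - [0,0,11]
    - [0,-5,16]
    - [2,-11,16]
    - [4,-17,16]
    - [4,-23,16]
    - [4,-29,16]
    - [4,-35,16]
    - [4,-35,16]
  turn: [0,0,0,0,0,0,0,0,0,0,0,0]
  grip: [0,0,0,0,0,0,0,0,0,0,0,0]

```text
time_s: 86.48
position: [0.4288, -0.0677, 0.2537]
tcp_rot: [[-0.997, 0.077, 0.002], [0.077, 0.997, -0.001], [-0.002, -0.001, -1.0]]
force: [-0.1, -0.3, 0.3]
opening: 0.997
grasp_force: 0.0
```

```bash
python3 look.py z ; for n in zt zs; do echo $n; python3 tog.py $n; done; python3 - <<'E'
from fit import *
t,s=load('zt'),load('zs')
a=cv2.resize(s['color'][90:384,110:390],(550,577),interpolation=cv2.INTER_CUBIC)
b=cv2.resize(t['color'][120:290,130:290],(250,266),interpolation=cv2.INTER_CUBIC)
c=np.zeros((577,800,3),np.uint8); c[:,:550]=a; c[:266,550:]=b; cv2.imwrite('pics/z1.png',c)
E
```

```text
white [186 126  14  18 166] [192.9 134.6] [0.7271 0.1653 0.112 ]
white [196 177  11  18  76] [199.7 185.9] [0.5809 0.1411 0.112 ]
white [137 196  19  18 183] [146.9 203.1] [0.5295 0.2879 0.112 ]
white [192 224  16  11  46] [199.2 228.1] [0.4627 0.1389 0.112 ]
white [367 247  20  18 111] [374.4 257.6] [ 0.3911 -0.3504  0.112 ]
white [185 271  11   9  51] [189.9 275.3] [0.3324 0.1603 0.112 ]
zt
toggle lean -0.5 57.44321906992234
toggle lean 0.5 92.54478451567044
knob 0 77.51684610951236
knob 0.024 154.40158591696905
zs
toggle lean -0.5 12.703329306325857
toggle lean 0.5 91.33797727472346
knob 0 31.14890700507346
knob 0.024 91.08734958605491
```

View pics/z1.png

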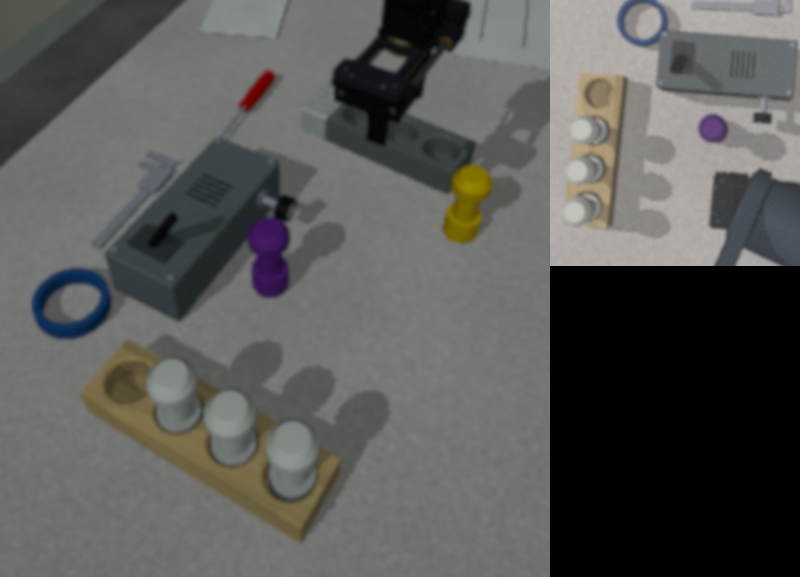

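The picture shows all three lamps upright and down in the rack (side crop pixels (175,395), (231,425), (292,458)). The knob is in at (283,207), the toggle is off at (160,232), and the bystanders and look-alikes are where they were.

```bash
python3 -c "
from rig import *; print(hand_in())"
```

```text
the job is handed in; nothing more can be done
None
```

The job is handed in, at about 86 s of the 210 s allowed: all three lamps stood in the tester for the switching sequence and are now upright and fully down in the rack, with the knob in, the isolator off, and the tape, screwdriver and calliper left alone.

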